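# Stack the repair kits on the sloped rack against the backstop

### The arm

A 6-joint arm with a two-finger parallel gripper is mounted at the origin on the work surface. World frame = base frame: x ahead of the robot, y to its left, z up, the work surface at z = 0. Lengths are in mm, angles in rad, forces in N, time in s.
With the tool pointing down it reaches from about 275 to 1000 mm from the base axis. Payload 8.4 kg.
Tool frame: the origin (TCP) lies midway between the tips of the shut fingers; the grasp point (between the pads) lies 19 mm behind it (r.grip_point_offset is the distance from the TCP to the grasp point, in mm); z points along the fingers, x is the direction in which the jaws open and shut, and the axes are right-handed (so a half turn about z gives the same grasp; the last joint's range is limited). The gripper opens to 85 mm and grips with 20 to 120 N. Pads are 22 mm wide; open, the fingers measure 114 mm over their backs; the gripper's body (76 mm by 85 mm) begins 54 mm behind the grasp point. The pads swing forward as they close: fully open they stand 13 mm farther back than shut.
Start: joints at [1.225, 0.353, 1.633, -0, 1.155, -0.002], TCP at [210.666, 588.428, 231.281] pointing down, gripper open.
Joint ranges: [-2.63, 2.63], [-0.92, 2.1], [0.06, 2.66], [-1.3, 4.44], [0, 2.69], [-3.02, 3.02]. Speed limits (rad/s): [2.22, 2.22, 2.79, 3.14, 3.14, 3.14].

### API

Orientations are given as [roll, pitch, yaw] about the fixed x, y, z axes, in that order (R = Rz(yaw) Ry(pitch) Rx(roll)).
In Python, from rig import monitor, vision, sign_off, r gives the robot as it stands.
- The arm moves only by the shell command python3 -m inch 'ROWS' [FORCE]. ROWS is JSON, a list of rows, each an object with "dp": the shift along the tool's x, y, z in mm, a list of three; "angular": the turn, a rotation vector about the tool's x, y, z in rad, a list of three; "fingers": the closure in counts, from 0 (fully open) to 255 (shut). A call has 1 to 12 rows; each row is the pose to reach, as a shift and turn from the pose commanded when the call began, along the tool's axes at that moment; what a row does not reach only later rows make up. A row lasts 1/12 s, in which the tool goes at most 41.7 mm and 7.16 degrees, less where a joint would pass 70% of its speed; a pose out of reach is approached as far as the arm can. A call with a gripper value outside its range is refused whole. The fingers move at their own pace and stop on an object; FORCE is the grip in N (left out, the last holds). Time passes only in rows, so rows that repeat a pose let the fingers close. It gives the time, the measured TCP pose, the force and the opening at its end, in the units of the state.
- monitor.sense(): the state, without advancing time (a new reading comes with each control period).
- vision.grab_frame(name): name is "side" or "top"; returns (picture, depth): 384x512x3 uint8, blue, green, red; 384x512 float32, mm along the optical axis (not along the pixel's ray), 0 where there is no reading.
- vision.camera_params(name): a dict with "fx", "fy", "cx", "cy" (pixels), "distortion" ([k1, k2, p1, p2, k3] as OpenCV has them; the pictures are not rectified), "R" (3x3) and "t" (3): a world point X has camera coordinates R X + t. Camera axes: x right, y down, z forward; pixel columns grow to the right and rows downward; lengths in mm; the calibration is good to about 2 mm. A picture is of the moment at which its call begins. camera_params takes no time and is no camera call.
- sign_off(): hands the job in, once; it reports no verdict.
The state is a dict: "clock": time; "qpos": joint angles; "qvel": joint speeds; "joint_efforts": joint torques, N m; "eef_pos": TCP position; "tcp_rot": TCP orientation; "contact_force": force on the tool from outside, world axes, zero at the start; "wrist_torque": the same for the moment, N m; "opening": opening from 0.0 (shut) to 1.0 (fully open).
Only numpy, scipy, OpenCV 4.12 (cv2) and the standard library are available. Lean on these libraries where they do the work, as an engineer would, in place of code of your own. Each camera call takes 0.05 s, during which the arm holds its last target.

### The job

Stack the three valve repair kits lying down in the middle of the sloped rack: first the large, on it the medium, on top the small, each flat on what is below with its short end square against the blue backstop. The backstop is sprung: as you lay each kit, press it home by feel with 8 to 12 N, no harder, then let the spring ease back and leave the kit just touching, with no visible gap. Leave the valve, green housing, grommet block and brass adapter where they stand.

Things in the scene. Friction and masses are not known exactly. Their poses are not given: they have to be found in the camera images.
- rack: fixed grey sloped rack; origin on the counter under its middle, z up. Its ramp climbs towards its own +x at 20 degrees (surface 22 mm above the counter at the low end, x = -110 mm; 102 mm at x = +111 mm), 160 mm wide along y, no side walls. Ramp and kits grip: a kit stays where it is put and does not slide down by itself
- fence: the backstop, a blue plate 150 mm wide, 96 mm high, square to the ramp at its low end; origin at the foot of its front face, on the ramp surface, mid-width. Axes tilted with the ramp: x up the slope out of the face, y across, z square to the ramp. Sprung: it yields down the slope when pressed (travel 25 mm, spring rate unknown) and returns when eased. Its setting along x varies
- kit_large_center (a point): centre (half-way up) of the large repair kit carton (brown cardboard, red band), a closed rigid box 120 mm long (its x), 64 mm wide (its y), 40 mm high (its z), about 450 g (varies); starts lying flat on the counter on its largest face. Either end may face the backstop
- kit_medium_center (a point): centre (half-way up) of the medium repair kit carton (white, blue band), a closed rigid box 110 mm long (its x), 58 mm wide (its y), 34 mm high (its z), about 300 g (varies); starts lying flat on the counter on its largest face. Either end may face the backstop
- kit_small_center (a point): centre (half-way up) of the small repair kit case (yellow, black band), a closed rigid box 100 mm long (its x), 52 mm wide (its y), 30 mm high (its z), about 200 g (varies); starts lying flat on the counter on its largest face. Either end may face the backstop
- kit_large: the large kit; origin at the centre of its underside, 20 mm below its centre
- kit_medium: the medium kit; origin at the centre of its underside, 17 mm below its centre
- kit_small: the small kit; origin at the centre of its underside, 15 mm below its centre
- valve: grey cast iron flange valve, 104 mm wide, 100 mm high, 2.6 kg, standing on its flange, a 72 mm side flange reaching 60 mm to its +y; origin under the centre of its base. Bystander, leave alone.
- housing: green plastic solenoid plunger housing, 44 x 44 mm foot, 56 mm high; origin under its centre. Bystander, leave alone.
- grommet_block: black rubber grommet block 50 x 36 x 26 mm high; origin under its centre. Bystander, leave alone.
- adapter: brass barbed adapter standing upright, 26 mm across, 42 mm high; origin under its centre. Bystander, easily knocked over, leave alone.
Things that resemble listed ones, but are neither listed nor needed, are in the scene too. Of the things like the kit_medium, leave any that is orange or pink; of the rest the larger one is meant.

How it is judged (in metres and radians):
On the way, in this order (a step that is already met when the one before it is completed fails the run):
1. the large kit, at its place in the stack, is pressed against the backstop with over 6 N (contact force between kit_large and fence above 6 N and z of kit_large_center in the frame of fence between 0.008 and 0.032 m), for 0.1 s.
2. the medium kit, at its place in the stack, is pressed against the backstop with over 6 N (contact force between kit_medium and fence above 6 N and z of kit_medium_center in the frame of fence between 0.045 and 0.069 m), for 0.1 s.
3. the small kit, at its place in the stack, is pressed against the backstop with over 6 N (contact force between kit_small and fence above 6 N and z of kit_small_center in the frame of fence between 0.077 and 0.101 m), for 0.1 s.
At the end, for the whole second after the job is handed in: From the ramp up lie the large, medium and small kit, flat (height 4 mm, tilt 0.06 rad), along the slope (0.06 rad), within 15 mm of the ramp's middle line, ends within 3 mm of the backstop's face, at rest (x of kit_large_center in the frame of fence between 0.057 and 0.063 m and y of kit_large_center in the frame of fence between -0.015 and 0.015 m and z of kit_large_center in the frame of fence between 0.016 and 0.024 m and angle between the z axis of each of kit_large_center, kit_medium_center, kit_small_center and the z axis of fence, either way round below 0.06 rad and angle between the x axis of each of kit_large_center, kit_medium_center, kit_small_center and the x axis of fence, either way round below 0.06 rad and linear speed of each of kit_large, kit_medium, kit_small below 0.01 m/s and x of kit_medium_center in the frame of fence between 0.052 and 0.058 m and y of kit_medium_center in the frame of fence between -0.015 and 0.015 m and z of kit_medium_center in the frame of fence between 0.053 and 0.061 m and x of kit_small_center in the frame of fence between 0.047 and 0.053 m and y of kit_small_center in the frame of fence between -0.015 and 0.015 m and z of kit_small_center in the frame of fence between 0.085 and 0.093 m); the robot touches nothing.
It fails at once if the valve is pushed more than 20 mm or tipped (distance of valve from where it was at the start of the episode above 0.02 m or angle between valve's own z axis and vertical above 0.3 rad).
It fails at once if the housing is pushed more than 20 mm or tipped (distance of housing from where it was at the start of the episode above 0.02 m or angle between housing's own z axis and vertical above 0.3 rad).
It fails at once if the grommet block is pushed more than 20 mm or tipped (distance of grommet_block from where it was at the start of the episode above 0.02 m or angle between grommet_block's own z axis and vertical above 0.3 rad).
It fails at once if the adapter is pushed more than 20 mm or tipped (distance of adapter from where it was at the start of the episode above 0.02 m or angle between adapter's own z axis and vertical above 0.3 rad).
It fails at once if a kit is rammed against the backstop with over 16 N (contact force between any of kit_large, kit_medium, kit_small and fence above 16 N).
It also fails if it takes over 72 s, if anything falls off the work surface, if the arm or the gripper's body presses on something with over 40 N, if the wrist force passes 120 N, or if a joint passes its speed limit or range.

## Working session

There is one attempt and no reset: what is moved stays moved. The work goes in short steps, Python scripts to look and compute and a shell command to move; the robot and the scene stay as the last step left them, time stands still between calls to the robot, and variables do not carry over. Pictures are saved under pics/ and viewed, and the job is handed in when it is done.

```bash
ls; mkdir -p pics
python3 - <<'E'
from rig import monitor, vision, r
import cv2
print(monitor.sense())
for n in ("side","top"):
    p,d=vision.grab_frame(n); cv2.imwrite(f"pics/{n}0.png",p)
    import numpy as np; np.save(f"pics/{n}0d.npy",d)
    print(n,vision.camera_params(n))
E
```

```text
pics
{'clock': 0.0, 'qpos': array([ 1.22456877e+00,  3.53633089e-01,  1.63417299e+00, -1.72404600e-05,
        1.15518735e+00, -2.39143652e-03]), 'qvel': array([-0.00025064,  0.00119084, -0.00082388,  0.00030628,  0.00131282,
       -0.00038597]), 'joint_efforts': array([ 1.01416259e-03, -6.05268645e+01, -3.42064297e+01, -7.04723746e-07,
        9.69446555e-03,  1.01163221e-05]), 'eef_pos': array([210.52059858, 587.95298909, 230.55446022]), 'tcp_rot': array([3.14158024e+00, 1.40080868e-03, 1.22696717e+00]), 'contact_force': array([-0.16820828,  0.24865654, -0.12625444]), 'wrist_torque': array([-0.02427762,  0.01830195, -0.0069624 ]), 'opening': 1.000731395940362}
side {'fx': 380.7225468078711, 'fy': 380.7225468078711, 'cx': 251.63006000039834, 'cy': 189.5988871758345, 'distortion': array([-0.10405794,  0.        ,  0.        ,  0.        ,  0.        ]), 'R': array([[-0.99937021, -0.03320186,  0.01252316],
       [-0.02993115,  0.59914621, -0.80007996],
       [ 0.01906094, -0.79995091, -0.59976264]]), 't': array([ 510.9719445 ,   30.58946817, 1065.63000529])}
top {'fx': 413.0699422323737, 'fy': 413.0699422323737, 'cx': 252.3753552305332, 'cy': 191.50020378641517, 'distortion': array([0.02823726, 0.        , 0.        , 0.        , 0.        ]), 'R': array([[ 0.00870328, -0.99995777, -0.00295136],
       [-0.97725275, -0.00788015, -0.2119315 ],
       [ 0.21189929,  0.00472873, -0.97728007]]), 't': array([ 37.600651  , 530.52113537, 811.64408942])}
```

View pics/side0.png

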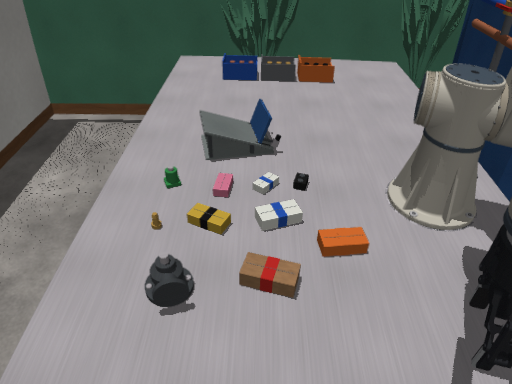

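View pics/top0.png

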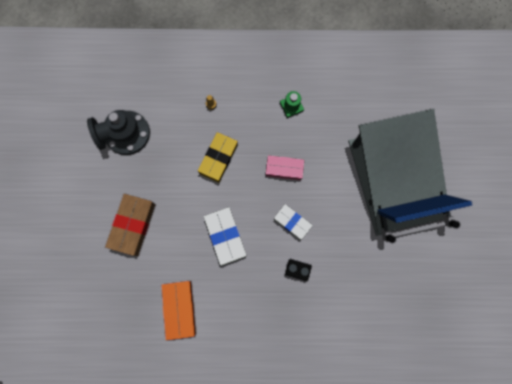

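```bash
cat > h.py <<'E'
import numpy as np, cv2
from scipy.spatial.transform import Rotation as Ro
def cam(v,n):
    c=v.camera_params(n); K=np.array([[c['fx'],0,c['cx']],[0,c['fy'],c['cy']],[0,0,1]]); return K,c['distortion'],c['R'],c['t']
def rays(C,uv):
    K,D,R,t=C
    n=cv2.undistortPoints(np.asarray(uv,float).reshape(-1,1,2),K,D).reshape(-1,2)
    d=np.c_[n,np.ones(len(n))]; return d, -R.T@t, d@R
def onz(C,uv,z):
    d,o,w=rays(C,uv); s=(z-o[2])/w[:,2]; return o+w*s[:,None]
def depthpts(C,uv,dep):
    d,o,w=rays(C,uv); return o+w*np.asarray(dep)[:,None]
def mask_pts(C,m,D):
    v,u=np.nonzero(m&(D>0)); return depthpts(C,np.c_[u,v],D[v,u])
E
python3 - <<'E'
from rig import vision
from h import *
p=cv2.imread('pics/top0.png'); D=np.load('pics/top0d.npy'); C=cam(vision,'top')
P=mask_pts(C,np.ones(D.shape,bool),D)
h=np.full(D.shape,np.nan); v,u=np.nonzero(D>0); h[v,u]=P[:,2]
tab=h[(np.abs(h)<8)]; print('table z',np.median(tab))
for n,(u,v),H in [('L',(130,225),40),('M',(225,236),34),('S',(218,157),30),('m2',(293,222),30)]:
    m=((h>15)).astype(np.uint8)
    k,l=cv2.connectedComponents(m); mm=l==l[v,u]
    ztop=np.median(h[mm])
    pts=np.argwhere(mm)[:,::-1]
    W=onz(C,pts,H)[:,:2]; r=cv2.minAreaRect(W.astype(np.float32)); print(n,ztop,mm.sum(),r)
# ramp
hsv=cv2.cvtColor(p,cv2.COLOR_BGR2HSV)
poly=np.zeros(D.shape,np.uint8); cv2.fillPoly(poly,[np.array([[368,128],[428,118],[438,188],[388,196]])],1)
Q=mask_pts(C,poly>0,D); c=Q.mean(0); n=np.linalg.svd(Q-c)[2][2]; n*=np.sign(n[2])
print('ramp n',n,np.degrees(np.arccos(n[2])),'up yaw',np.degrees(np.arctan2(-n[1],-n[0])),c,(( Q-c)@n).std())
b=(hsv[...,0]>100)&(hsv[...,0]<130)&(hsv[...,1]>150)
b[:, :350]=False
print(b.sum()); cv2.imwrite('pics/b.png',(b*255).astype(np.uint8))
B=mask_pts(C,b,D); print(B.min(0),B.max(0))
crop=cv2.resize(p[90:260,330:490],None,fx=3.5,fy=3.5,interpolation=cv2.INTER_CUBIC); cv2.imwrite('pics/rack.png',crop)
crop=cv2.resize(p[190:290,190:330],None,fx=5,fy=5,interpolation=cv2.INTER_CUBIC); cv2.imwrite('pics/med.png',crop)
s=cv2.imread('pics/side0.png');cv2.imwrite('pics/srack.png',cv2.resize(s[90:170,190:300],None,fx=6,fy=6,interpolation=cv2.INTER_CUBIC))
E
```

```text
table z -0.5758081567489626
L 39.31232674814885 1930 ((462.1571960449219, 300.00482177734375), (73.43193817138672, 119.74076080322266), 75.07966613769531)
M 33.45225898006987 1438 ((439.6444396972656, 100.09097290039062), (110.5136947631836, 58.41013717651367), 20.254961013793945)
S 29.51777233012615 1077 ((615.2874755859375, 119.95702362060547), (54.63993453979492, 102.35345458984375), 65.97760772705078)
m2 22.45882002444546 644 ((471.5756530761719, -44.55744934082031), (73.94151306152344, 40.21677017211914), 52.12116622924805)
ramp n [-0.33456603 -0.07785622  0.93915067] 20.090591773040057 up yaw 13.100043907685167 [ 604.09997565 -277.39147456   72.28366877] 1.4684340151667086
1173
[ 459.97902522 -372.59939094   24.83007356] [ 528.43072053 -220.57537954  131.72822478]
```

```bash
python3 -c "
import cv2;cv2.imwrite('pics/b2.png',cv2.resize(cv2.imread('pics/b.png')[150:260,330:490],None,fx=3,fy=3))"
```

```text
(no output)
```

View pics/rack.png

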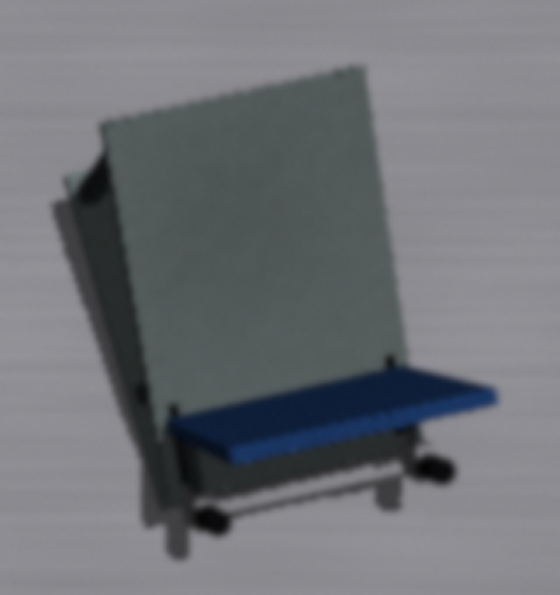

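View pics/med.png

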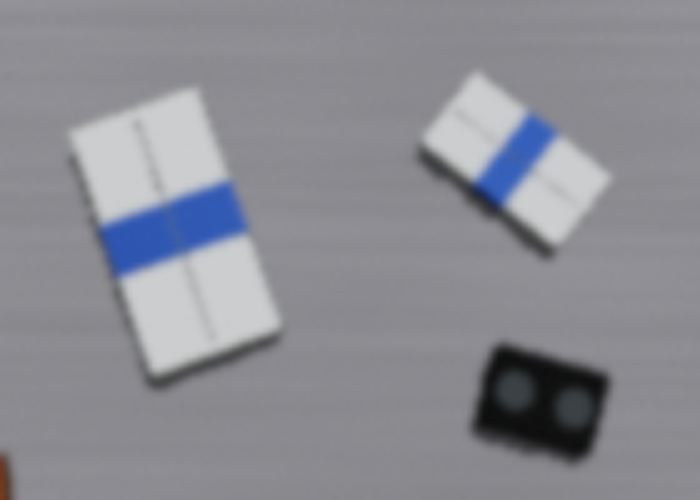

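View pics/srack.png

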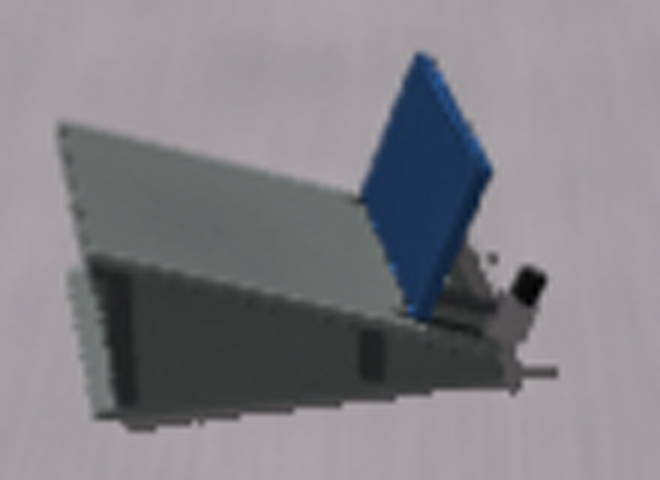

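Candidates for the medium kit in the top view are large white (225,236), small white (293,222), orange (178,310) and pink (285,167). I choose the large white one, and the crop confirms the white body, blue band and larger size. The large kit (brown, 130,225) and small kit (yellow, 218,157) have no lookalikes. Next I refine the poses and the rack.

Run:
```python
from rig import vision
from h import *
p=cv2.imread('pics/top0.png'); D=np.load('pics/top0d.npy'); C=cam(vision,'top')
P=mask_pts(C,np.ones(D.shape,bool),D)
h=np.full(D.shape,np.nan); v,u=np.nonzero(D>0); h[v,u]=P[:,2]
for n,(u,v),H in [('L',(130,225),40),('M',(225,236),34),('S',(218,157),30)]:
    m=((h>H-6)).astype(np.uint8)
    k,l=cv2.connectedComponents(m); mm=l==l[v,u]
    pts=np.argwhere(mm)[:,::-1]
    W=onz(C,pts,H)[:,:2]; r=cv2.minAreaRect(W.astype(np.float32)); print(n,mm.sum(),r,W.mean(0))
hsv=cv2.cvtColor(p,cv2.COLOR_BGR2HSV)
# ramp edges: component above plane
a=np.radians(13.1)
up=np.array([np.cos(a)*np.cos(np.radians(20)),np.sin(a)*np.cos(np.radians(20)),np.sin(np.radians(20))])
yv=np.array([-np.sin(a),np.cos(a),0]); nz=np.cross(up,yv)
V=np.full(D.shape+(3,),np.nan); v,u=np.nonzero(D>0); V[v,u]=P
c=np.array([604.1,-277.4,72.28])
q=(V-c)@np.array([up,yv,nz]).T
m=(np.abs(q[...,2])<5)&(np.abs(q[...,0])<140)&(np.abs(q[...,1])<120)&(h>22)
k,l=cv2.connectedComponents(m.astype(np.uint8)); mm=l==l[150,400]
A=q[mm]; 
for lo in range(-100,80,20):
    s=A[(A[:,0]>lo)&(A[:,0]<lo+20)]; print(lo,len(s),s[:,1].min().round(1),s[:,1].max().round(1),s[:,2].mean().round(2))
print('x ext',A[:,0].min(),A[:,0].max(), V[mm][:,2].max())
for n in('top','side'):
    p=cv2.imread(f'pics/{n}0.png'); D=np.load(f'pics/{n}0d.npy'); C=cam(vision,n)
    hsv=cv2.cvtColor(p,cv2.COLOR_BGR2HSV)
    b=(hsv[...,0]>100)&(hsv[...,0]<130)&(hsv[...,1]>150)
    if n=='top': b[:,:350]=0
    else: b[:95]=0;b[145:]=0;b[:,:245]=0;b[:,275:]=0
    B=mask_pts(C,b,D); f=(B-c)@np.array([up,yv,nz]).T
    print(n,b.sum(),'fence x pct',np.percentile(f[:,0],[1,10,25,50,75,90,99]).round(1),'y',f[:,1].min(),f[:,1].max(),'z',f[:,2].min(),f[:,2].max())
    for z0 in range(0,100,20):
        s=f[(f[:,2]>z0)&(f[:,2]<z0+20)]
        if len(s): print(z0,len(s),np.percentile(s[:,0],[10,50,90]).round(1),s[:,1].min().round(1),s[:,1].max().round(1))
    if n=='side':
        s=f[(f[:,2]>10)&(f[:,2]<85)&(abs(f[:,1]-np.median(f[:,1]))<60)]; X=np.c_[s[:,1:],np.ones(len(s))]; print(np.linalg.lstsq(X,s[:,0],rcond=None)[0])
        V2=mask_pts(C,np.ones(D.shape,bool),D); print('side table', np.median(V2[abs(V2[:,2])<10,2]))
        q2=(V2-c)@np.array([up,yv,nz]).T; k=(abs(q2[:,0])<60)&(abs(q2[:,1])<60)&(abs(q2[:,2])<12); print('ramp z side',np.median(q2[k,2]))
```

```text
L 1781 ((462.9732666015625, 302.54827880859375), (67.9568099975586, 119.77277374267578), 74.76925659179688) [461.79754895 302.5967917 ]
M 1428 ((439.97503662109375, 100.21294403076172), (109.80897521972656, 58.41013717651367), 20.254961013793945) [439.18104944 100.00473143]
S 1034 ((616.3546142578125, 120.19209289550781), (53.33346176147461, 100.59555053710938), 66.00885009765625) [615.93885572 120.37766072]
-100 592 -74.8 85.7 -0.03
-80 691 -75.8 85.5 -0.15
-60 707 -75.5 85.8 -0.12
-40 707 -74.6 86.1 -0.02
-20 718 -75.0 85.5 -0.0
0 724 -75.0 86.4 0.05
20 730 -75.7 86.3 -0.03
40 741 -73.9 86.3 0.08
60 744 -74.5 86.0 0.01
x ext -139.54520644402095 87.50953517729099 104.00325980811579
top 1173 fence x pct [-105.  -101.8  -98.1  -95.9  -95.5  -95.2  -94.7] y -68.2688857630632 81.21659290958412 z -1.4809524341113502 98.86689757306281
0 64 [-96.6 -95.6 -95.1] -65.5 81.0
20 183 [-96.5 -95.6 -95.1] -60.1 80.5
40 196 [-96.2 -95.7 -95.2] -61.3 81.2
60 201 [-96.3 -95.7 -95. ] -61.0 81.1
80 523 [-103.2  -97.9  -95.3] -68.3 80.7
side 491 fence x pct [-102.5  -98.1  -95.4  -94.4  -93.7  -93.3  -92.3] y -60.5716443758874 84.56640334781748 z 3.4418137504729085 100.3605639641351
0 60 [-98.  -94.4 -93.4] -59.7 83.5
20 97 [-97.2 -94.3 -93.3] -55.3 84.6
40 100 [-96.7 -94.3 -93.2] -57.1 82.0
60 101 [-96.8 -94.1 -93. ] -59.0 83.6
80 128 [-99.5 -95.  -93.6] -60.6 82.5
[-2.90018872e-02  3.78436686e-03 -9.40947585e+01]
side table 1.3652916743003516
ramp z side 2.6035783487244926
```

```bash
cat >> h.py <<'E'
a=np.radians(13.1); t20=np.radians(20)
UP=np.array([np.cos(a)*np.cos(t20),np.sin(a)*np.cos(t20),np.sin(t20)]); YV=np.array([-np.sin(a),np.cos(a),0]); NZ=np.cross(UP,YV)
RF=np.array([UP,YV,NZ]).T
F0=np.array([604.1,-277.4,72.28])+UP*-95.2+YV*5.8+NZ*0.5
RT=np.array([YV,UP,-NZ]).T
def down(deg):  # tool x at this world direction
    return (Ro.from_euler('z',deg,degrees=True)*Ro.from_euler('x',180,degrees=True)).as_matrix()
def delta(s,pos,R):
    Rc=Ro.from_euler('xyz',s['tcp_rot']).as_matrix()
    dp=Rc.T@(np.asarray(pos)-s['eef_pos']); rv=Ro.from_matrix(Rc.T@R).as_rotvec()
    print('dp',dp.round(1).tolist(),'rv',rv.round(4).tolist(),'rows>=',max(np.linalg.norm(dp)/41.7,np.degrees(np.linalg.norm(rv))/7.16).__round__(1))
def st(s):
    Rc=Ro.from_euler('xyz',s['tcp_rot']).as_matrix()
    print('t',round(s['clock'],2),'pos',s['eef_pos'].round(1),'F',s['contact_force'].round(2),'op',round(s['opening'],3))
    q=RF.T@(s['eef_pos']-F0); print('in fence',q.round(1),'Ffence',(RF.T@s['contact_force']).round(2),'rot err',Ro.from_matrix(RT.T@Rc).as_rotvec().round(3))
E
python3 - <<'E'
from rig import monitor,vision
from h import *
s=monitor.sense(); print(F0,RF)
delta(s,[463.2,304.2,110],down(74.8))
# fence yaw from top
p=cv2.imread('pics/top0.png'); D=np.load('pics/top0d.npy'); C=cam(vision,'top')
hsv=cv2.cvtColor(p,cv2.COLOR_BGR2HSV); b=(hsv[...,0]>100)&(hsv[...,0]<130)&(hsv[...,1]>150); b[:,:350]=0
f=(mask_pts(C,b,D)-F0)@RF; s=f[(f[:,2]<85)&(abs(f[:,0])<2)]; print(len(s),np.linalg.lstsq(np.c_[s[:,1:],np.ones(len(s))],s[:,0],rcond=None)[0])
E
```

```text
[ 515.48820233 -292.06563886   40.18952867] [[ 0.91523803 -0.22665131 -0.3331194 ]
 [ 0.21298256  0.97397597 -0.07751931]
 [ 0.34202014  0.          0.93969262]]
dp [-181.9, 333.5, 120.9] rv [-0.0, 0.0013, -0.0785] rows>= 9.6
667 [-0.00330263  0.00055675 -0.43955628]
```

```bash
python3 -m inch '[{"dp":[-182,333.5,121],"angular":[0,0.001,-0.078],"fingers":0},{"dp":[-182,333.5,121],"angular":[0,0.001,-0.078],"fingers":0},{"dp":[-182,333.5,121],"angular":[0,0.001,-0.078],"fingers":0},{"dp":[-182,333.5,121],"angular":[0,0.001,-0.078],"fingers":0},{"dp":[-182,333.5,121],"angular":[0,0.001,-0.078],"fingers":0},{"dp":[-182,333.5,121],"angular":[0,0.001,-0.078],"fingers":0},{"dp":[-182,333.5,121],"angular":[0,0.001,-0.078],"fingers":0},{"dp":[-182,333.5,121],"angular":[0,0.001,-0.078],"fingers":0},{"dp":[-182,333.5,121],"angular":[0,0.001,-0.078],"fingers":0},{"dp":[-182,333.5,121],"angular":[0,0.001,-0.078],"fingers":0},{"dp":[-182,333.5,121],"angular":[0,0.001,-0.078],"fingers":0},{"dp":[-182,333.5,121],"angular":[0,0.001,-0.078],"fingers":0}]' 80
cat > look.py <<'E'
import sys
from rig import monitor,vision
from h import *
n,name,u0,v0,u1,v1=sys.argv[1],sys.argv[2],*map(int,sys.argv[3:7])
p,D=vision.grab_frame(n); np.save('pics/last_d.npy',D); cv2.imwrite('pics/last.png',p)
f=min(780/(u1-u0),580/(v1-v0),5)
cv2.imwrite(f'pics/{name}.png',cv2.resize(p[v0:v1,u0:u1],None,fx=f,fy=f,interpolation=cv2.INTER_CUBIC)); st(monitor.sense())
E
python3 look.py side a1 190 190 350 320
python3 - <<'E'
from rig import monitor
from h import *
delta(monitor.sense(),[463.2,304.2,3.5],down(74.8))
E
```

```text
clock: 1.1
eef_pos: [463.6, 303.4, 109.5]
tcp_rot: [-3.14, 0.0, 1.302]
contact_force: [0.3, 0.5, -0.1]
opening: 1.001
t 1.15 pos [463.2 304.4 110. ] F [-0.37 -0.62  0.21] op 1.001
in fence [103.1 592.8  36.8] Ffence [-0.4  -0.52  0.37] rot err [ 0.342 -0.086  0.491]
dp [-0.2, 0.1, 106.5] rv [-0.0007, -0.0006, -0.002] rows>= 2.6
```

View pics/a1.png

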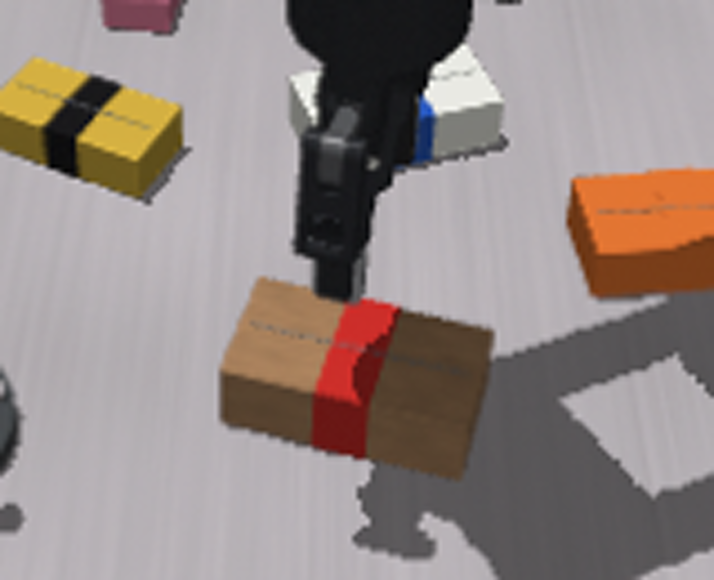

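The side crop shows the gripper over the red band of the large kit, square to it, at about (340,290) in the crop. I descend and grip.

```bash
python3 -m inch '[{"dp":[0,0,60],"angular":[0,0,-0.002],"fingers":0},{"dp":[0,0,80],"angular":[0,0,-0.002],"fingers":0},{"dp":[0,0,106],"angular":[0,0,-0.002],"fingers":0},{"dp":[0,0,106],"angular":[0,0,-0.002],"fingers":0},{"dp":[0,0,106],"angular":[0,0,-0.002],"fingers":0},{"dp":[0,0,106],"angular":[0,0,-0.002],"fingers":255},{"dp":[0,0,106],"angular":[0,0,-0.002],"fingers":255},{"dp":[0,0,106],"angular":[0,0,-0.002],"fingers":255},{"dp":[0,0,106],"angular":[0,0,-0.002],"fingers":255},{"dp":[0,0,106],"angular":[0,0,-0.002],"fingers":255},{"dp":[0,0,106],"angular":[0,0,-0.002],"fingers":255}]' 80
python3 - <<'E'
from rig import monitor
from h import *
s=monitor.sense(); st(s)
p=s['eef_pos'].copy(); p[2]=200; delta(s,p,down(74.8))
E
```

```text
clock: 2.07
eef_pos: [464.3, 305.8, 6.7]
tcp_rot: [3.14, -0.003, 1.307]
contact_force: [-4.0, 0.3, 5.7]
opening: 0.735
t 2.07 pos [464.3 305.8   6.7] F [-3.96  0.3   5.67] op 0.735
in fence [ 69.  593.9 -60.7] Ffence [-1.62  1.19  6.62] rot err [ 0.339 -0.083  0.488]
dp [0.7, 0.4, -193.3] rv [0.0019, -0.0034, 0.0018] rows>= 4.6
```

```bash
python3 -m inch '[{"dp":[0,0,0],"angular":[0,0,0],"fingers":255},{"dp":[0,0,0],"angular":[0,0,0],"fingers":255},{"dp":[0,0,0],"angular":[0,0,0],"fingers":255}]' 80
python3 look.py side a2 190 190 350 320
```

```text
clock: 2.32
eef_pos: [464.3, 305.8, 6.7]
tcp_rot: [3.14, -0.003, 1.307]
contact_force: [-2.1, 0.7, 5.4]
opening: 0.737
t 2.37 pos [464.2 305.8   6.7] F [-2.56  1.15  5.93] op 0.736
in fence [ 69.  593.9 -60.7] Ffence [-0.07  1.7   6.34] rot err [ 0.339 -0.083  0.488]
```

View pics/a2.png

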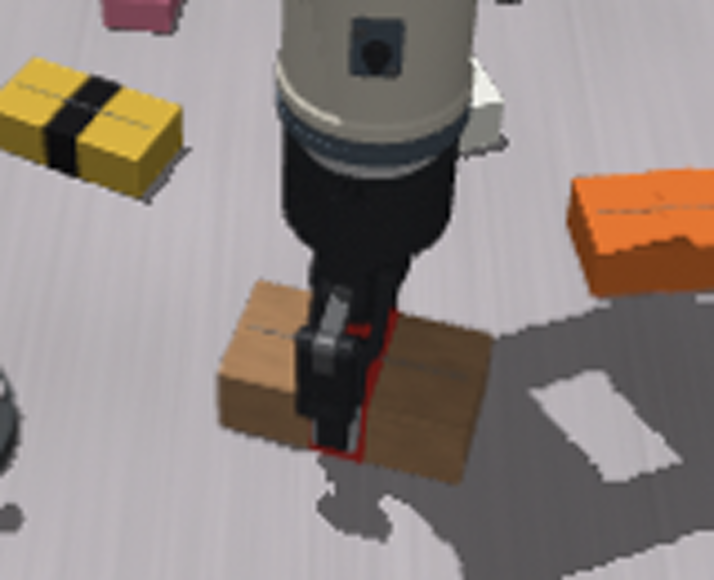

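```bash
python3 -m inch '[{"dp":[0,0,-30],"angular":[0,0,0],"fingers":255},{"dp":[0,0,-70],"angular":[0,0,0],"fingers":255},{"dp":[0,0,-110],"angular":[0,0,0],"fingers":255},{"dp":[0,0,-150],"angular":[0,0,0],"fingers":255},{"dp":[0,0,-190],"angular":[0,0,0],"fingers":255},{"dp":[0,0,-190],"angular":[0,0,0],"fingers":255}]' 80
python3 - <<'E'
from rig import monitor
from h import *
s=monitor.sense(); st(s); delta(s,F0+RF@[105,0,110],RT)
E
```

```text
clock: 2.87
eef_pos: [467.0, 307.2, 203.8]
tcp_rot: [3.132, -0.012, 1.307]
contact_force: [2.1, 2.6, -4.0]
opening: 0.737
t 2.87 pos [467.  307.2 203.8] F [ 2.06  2.63 -4.03] op 0.737
in fence [139.2 594.6 123.5] Ffence [ 1.07  2.1  -4.68] rot err [ 0.33  -0.077  0.489]
dp [-537.2, 256.7, 20.5] rv [-0.3299, 0.0769, -0.4888] rows>= 14.3
```

```bash
python3 -m inch '[{"dp":[-430,205,10],"angular":[-0.33,0.077,-0.489],"fingers":255},{"dp":[-430,205,10],"angular":[-0.33,0.077,-0.489],"fingers":255},{"dp":[-430,205,10],"angular":[-0.33,0.077,-0.489],"fingers":255},{"dp":[-430,205,10],"angular":[-0.33,0.077,-0.489],"fingers":255},{"dp":[-430,205,10],"angular":[-0.33,0.077,-0.489],"fingers":255},{"dp":[-430,205,10],"angular":[-0.33,0.077,-0.489],"fingers":255},{"dp":[-430,205,10],"angular":[-0.33,0.077,-0.489],"fingers":255},{"dp":[-430,205,10],"angular":[-0.33,0.077,-0.489],"fingers":255},{"dp":[-430,205,10],"angular":[-0.33,0.077,-0.489],"fingers":255},{"dp":[-430,205,10],"angular":[-0.33,0.077,-0.489],"fingers":255},{"dp":[-430,205,10],"angular":[-0.33,0.077,-0.489],"fingers":255},{"dp":[-430,205,10],"angular":[-0.33,0.077,-0.489],"fingers":255}]' 80
python3 - <<'E'
from rig import monitor
from h import *
s=monitor.sense(); st(s); delta(s,F0+RF@[85,0,40],RT)
E
```

```text
clock: 3.87
eef_pos: [548.7, -166.6, 184.3]
tcp_rot: [2.805, 0.006, 1.799]
contact_force: [1.9, 0.6, -5.7]
opening: 0.731
t 3.87 pos [ 548.7 -166.6  184.3] F [ 1.93  0.58 -5.75] op 0.731
in fence [106.4 114.7 114.7] Ffence [-0.08  0.13 -6.09] rot err [ 0.012 -0.005 -0.002]
dp [-114.2, -20.6, 75.5] rv [-0.0125, 0.0054, 0.0016] rows>= 3.3
```

```bash
python3 -m inch '[{"dp":[-114,-20.5,0],"angular":[-0.012,0.005,0.002],"fingers":255},{"dp":[-114,-20.5,0],"angular":[-0.012,0.005,0.002],"fingers":255},{"dp":[-114,-20.5,0],"angular":[-0.012,0.005,0.002],"fingers":255},{"dp":[-114,-20.5,40],"angular":[-0.012,0.005,0.002],"fingers":255},{"dp":[-114,-20.5,75],"angular":[-0.012,0.005,0.002],"fingers":255},{"dp":[-114,-20.5,75],"angular":[-0.012,0.005,0.002],"fingers":255},{"dp":[-114,-20.5,75],"angular":[-0.012,0.005,0.002],"fingers":255},{"dp":[-114,-20.5,75],"angular":[-0.012,0.005,0.002],"fingers":255}]' 80
python3 look.py top a3 330 90 490 260; cp pics/last.png pics/tA.png; cp pics/last_d.npy pics/tA.npy
python3 look.py side a4 190 70 320 170; cp pics/last.png pics/sA.png
```

```text
clock: 4.53
eef_pos: [580.3, -274.0, 107.9]
tcp_rot: [2.793, 0.0, 1.8]
contact_force: [0.7, 0.8, -5.7]
opening: 0.733
t 4.58 pos [ 580.8 -274.3  108.8] F [ 0.13  1.13 -5.51] op 0.731
in fence [87.   2.4 41.4] Ffence [-1.52  1.07 -5.31] rot err [-0.    -0.001 -0.001]
t 4.63 pos [ 581.  -274.5  109.2] F [ 1.13  0.5  -4.95] op 0.74
in fence [87.3  2.2 41.7] Ffence [-0.55  0.23 -5.07] rot err [-0.001 -0.002 -0.001]
```

View pics/a3.png

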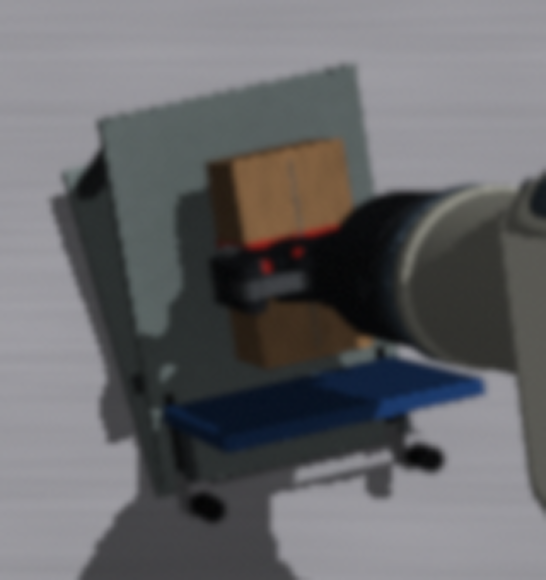

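View pics/a4.png

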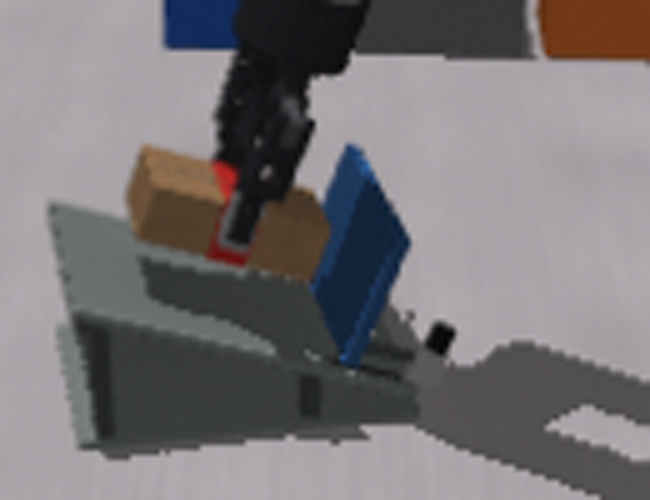

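```bash
python3 -m inch '[{"dp":[-2,-3,15],"angular":[0,0,0],"fingers":255},{"dp":[-2,-6,30],"angular":[0,0,0],"fingers":255},{"dp":[-2,-10,30],"angular":[0,0,0],"fingers":255},{"dp":[-2,-12,31],"angular":[0,0,0],"fingers":255},{"dp":[-2,-12,31],"angular":[0,0,0],"fingers":255},{"dp":[-2,-12,31],"angular":[0,0,0],"fingers":255},{"dp":[-2,-12,31],"angular":[0,0,0],"fingers":255},{"dp":[-2,-12,31],"angular":[0,0,0],"fingers":255}]' 80
python3 -c "
from rig import monitor
from h import *
st(monitor.sense())"
python3 look.py side a5 190 70 320 170
```

```text
clock: 5.3
eef_pos: [580.4, -276.5, 74.5]
tcp_rot: [2.793, 0.001, 1.799]
contact_force: [-0.0, 0.3, -4.8]
opening: 0.736
t 5.3 pos [ 580.4 -276.5   74.5] F [-0.    0.31 -4.84] op 0.736
in fence [74.5  0.4  9.4] Ffence [-1.6   0.3  -4.57] rot err [ 0. -0. -0.]
t 5.35 pos [ 580.3 -276.5   74.3] F [ 0.39 -0.   -4.66] op 0.734
in fence [74.4  0.5  9.3] Ffence [-1.24 -0.09 -4.51] rot err [ 0. -0. -0.]
```

View pics/a5.png

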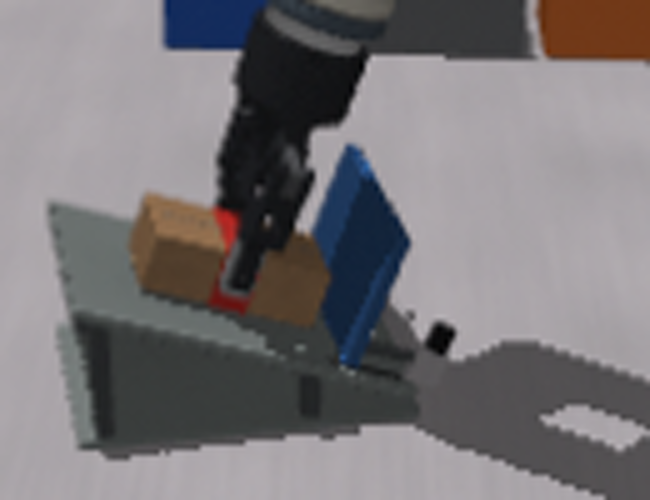

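```bash
cat > s.py <<'E'
from rig import monitor
from h import *
st(monitor.sense())
E
python3 -m inch '[{"dp":[0,-4,0],"angular":[0,0,0],"fingers":255},{"dp":[0,-8,0],"angular":[0,0,0],"fingers":255},{"dp":[0,-11,0],"angular":[0,0,0],"fingers":255},{"dp":[0,-13,0],"angular":[0,0,0],"fingers":255},{"dp":[0,-14,0],"angular":[0,0,0],"fingers":255},{"dp":[0,-15,0],"angular":[0,0,0],"fingers":255},{"dp":[0,-15,0],"angular":[0,0,0],"fingers":255},{"dp":[0,-15,0],"angular":[0,0,0],"fingers":255}]' 80; python3 s.py
```

```text
clock: 6.02
eef_pos: [566.6, -279.5, 68.7]
tcp_rot: [2.793, -0.0, 1.799]
contact_force: [2.4, 0.5, -5.1]
opening: 0.737
t 6.02 pos [ 566.6 -279.5   68.7] F [ 2.38  0.49 -5.12] op 0.737
in fence [59.2  0.7  8.8] Ffence [ 0.53 -0.06 -5.64] rot err [0.001 0.    0.   ]
```

```bash
python3 -m inch '[{"dp":[0,-1,0],"angular":[0,0,0],"fingers":255},{"dp":[0,-2,0],"angular":[0,0,0],"fingers":255},{"dp":[0,-2,0],"angular":[0,0,0],"fingers":255},{"dp":[0,-2,0],"angular":[0,0,0],"fingers":255}]' 80; python3 s.py;  python3 -m inch '[{"dp":[0,-1,0],"angular":[0,0,0],"fingers":255},{"dp":[0,-2,0],"angular":[0,0,0],"fingers":255},{"dp":[0,-2,0],"angular":[0,0,0],"fingers":255},{"dp":[0,-2,0],"angular":[0,0,0],"fingers":255}]' 80; python3 s.py
```

```text
clock: 6.35
eef_pos: [564.8, -279.9, 68.1]
tcp_rot: [2.793, -0.0, 1.799]
contact_force: [4.4, 1.9, -4.4]
opening: 0.733
t 6.35 pos [ 564.8 -279.9   68.1] F [ 4.36  1.88 -4.41] op 0.733
in fence [57.3  0.6  8.8] Ffence [ 2.88  0.84 -5.74] rot err [0.001 0.    0.   ]
clock: 6.68
eef_pos: [563.3, -280.3, 67.6]
tcp_rot: [2.793, -0.0, 1.799]
contact_force: [6.8, 4.6, -4.5]
opening: 0.734
t 6.68 pos [ 563.3 -280.3   67.6] F [ 6.78  4.63 -4.49] op 0.734
in fence [55.7  0.6  8.9] Ffence [ 5.66  2.97 -6.83] rot err [0. 0. 0.]
```

```bash
python3 -m inch '[{"dp":[0,-1,0],"angular":[0,0,0],"fingers":255},{"dp":[0,-2,0],"angular":[0,0,0],"fingers":255},{"dp":[0,-2,0],"angular":[0,0,0],"fingers":255},{"dp":[0,-2,0],"angular":[0,0,0],"fingers":255}]' 80; python3 s.py; python3 -m inch '[{"dp":[0,0,0],"angular":[0,0,0],"fingers":255},{"dp":[0,0,0],"angular":[0,0,0],"fingers":255}]' 80; python3 s.py
```

```text
clock: 7.02
eef_pos: [562.0, -280.6, 67.1]
tcp_rot: [2.792, 0.0, 1.799]
contact_force: [8.9, 6.4, -4.6]
opening: 0.732
t 7.02 pos [ 562.  -280.6   67.1] F [ 8.91  6.35 -4.65] op 0.732
in fence [54.2  0.6  9. ] Ffence [ 7.92  4.17 -7.83] rot err [-0. -0. -0.]
clock: 7.18
eef_pos: [562.0, -280.6, 67.1]
tcp_rot: [2.792, 0.0, 1.799]
contact_force: [8.6, 5.8, -4.4]
opening: 0.734
t 7.18 pos [ 562.  -280.6   67.1] F [ 8.64  5.76 -4.41] op 0.734
in fence [54.2  0.6  8.9] Ffence [ 7.62  3.66 -7.47] rot err [-0. -0.  0.]
```

```bash
python3 -m inch '[{"dp":[0,2,0],"angular":[0,0,0],"fingers":255},{"dp":[0,4,0],"angular":[0,0,0],"fingers":255},{"dp":[0,6,0],"angular":[0,0,0],"fingers":255},{"dp":[0,6.5,0],"angular":[0,0,0],"fingers":255},{"dp":[0,6.5,0.5],"angular":[0,0,0],"fingers":255},{"dp":[0,6.5,1],"angular":[0,0,0],"fingers":255},{"dp":[0,6.5,1.5],"angular":[0,0,0],"fingers":255},{"dp":[0,6.5,1.5],"angular":[0,0,0],"fingers":255}]' 80; python3 s.py; python3 -m inch '[{"dp":[0,0,0.5],"angular":[0,0,0],"fingers":255},{"dp":[0,0,1],"angular":[0,0,0],"fingers":255},{"dp":[0,0,1],"angular":[0,0,0],"fingers":255}]' 80; python3 s.py
```

```text
clock: 7.85
eef_pos: [567.2, -279.4, 67.2]
tcp_rot: [2.794, -0.0, 1.799]
contact_force: [1.4, -0.5, -3.9]
opening: 0.732
t 7.85 pos [ 567.2 -279.4   67.2] F [ 1.42 -0.55 -3.92] op 0.732
in fence [59.2  0.6  7.2] Ffence [-0.16 -0.86 -4.11] rot err [0.001 0.    0.   ]
clock: 8.1
eef_pos: [567.3, -279.4, 66.8]
tcp_rot: [2.794, -0.0, 1.799]
contact_force: [-5.1, -0.3, 3.5]
opening: 0.738
t 8.1 pos [ 567.3 -279.4   66.8] F [-5.13 -0.27  3.53] op 0.738
in fence [59.2  0.6  6.8] Ffence [-3.55  0.91  5.05] rot err [0.001 0.    0.   ]
```

```bash
python3 -m inch '[{"dp":[0,0,-0.5],"angular":[0,0,0],"fingers":255},{"dp":[0,0.5,-0.8],"angular":[0,0,0],"fingers":255},{"dp":[0,0.8,-0.8],"angular":[0,0,0],"fingers":255},{"dp":[0,0.8,-0.8],"angular":[0,0,0],"fingers":255},{"dp":[0,0.8,-0.2],"angular":[0,0,0],"fingers":255},{"dp":[0,0.8,-0.2],"angular":[0,0,0],"fingers":255}]' 80; python3 s.py
```

```text
clock: 8.6
eef_pos: [567.9, -279.0, 67.0]
tcp_rot: [2.794, -0.001, 1.8]
contact_force: [-4.2, 0.0, 3.0]
opening: 0.734
t 8.6 pos [ 567.9 -279.    67. ] F [-4.21  0.02  2.99] op 0.734
in fence [60.   0.8  6.7] Ffence [-2.83  0.98  4.21] rot err [0.001 0.001 0.   ]
```

```bash
python3 -m inch '[{"dp":[0,0,0],"angular":[0,0,0],"fingers":0},{"dp":[0,0,0],"angular":[0,0,0],"fingers":0},{"dp":[0,0,0],"angular":[0,0,0],"fingers":0},{"dp":[0,0,0],"angular":[0,0,0],"fingers":0},{"dp":[0,0,0],"angular":[0,0,0],"fingers":0},{"dp":[0,0,-30],"angular":[0,0,0],"fingers":0},{"dp":[0,0,-70],"angular":[0,0,0],"fingers":0},{"dp":[0,0,-110],"angular":[0,0,0],"fingers":0},{"dp":[0,0,-130],"angular":[0,0,0],"fingers":0},{"dp":[0,0,-130],"angular":[0,0,0],"fingers":0}]' 80; python3 s.py
python3 - <<'E'
from rig import monitor
from h import *
s=monitor.sense(); delta(s,[439.7,100.1,150],down(110.25))
E
```

```text
clock: 9.43
eef_pos: [526.2, -291.0, 194.2]
tcp_rot: [2.789, 0.005, 1.799]
contact_force: [1.1, -0.4, -0.1]
opening: 0.998
t 9.43 pos [ 526.2 -291.   194.2] F [ 1.05 -0.43 -0.08] op 0.998
in fence [ 62.7  -1.4 141.1] Ffence [ 0.85 -0.65 -0.39] rot err [-0.004 -0.005 -0.001]
dp [400.8, -10.7, 40.8] rv [0.3519, 0.0275, -0.1235] rows>= 9.7
```

```bash
python3 -m inch '[{"dp":[401,-11,41],"angular":[0.352,0.0275,-0.1235],"fingers":0},{"dp":[401,-11,41],"angular":[0.352,0.0275,-0.1235],"fingers":0},{"dp":[401,-11,41],"angular":[0.352,0.0275,-0.1235],"fingers":0},{"dp":[401,-11,41],"angular":[0.352,0.0275,-0.1235],"fingers":0},{"dp":[401,-11,41],"angular":[0.352,0.0275,-0.1235],"fingers":0},{"dp":[401,-11,41],"angular":[0.352,0.0275,-0.1235],"fingers":0},{"dp":[401,-11,41],"angular":[0.352,0.0275,-0.1235],"fingers":0},{"dp":[401,-11,41],"angular":[0.352,0.0275,-0.1235],"fingers":0},{"dp":[401,-11,41],"angular":[0.352,0.0275,-0.1235],"fingers":0},{"dp":[401,-11,41],"angular":[0.352,0.0275,-0.1235],"fingers":0},{"dp":[401,-11,41],"angular":[0.352,0.0275,-0.1235],"fingers":0},{"dp":[401,-11,41],"angular":[0.352,0.0275,-0.1235],"fingers":0}]' 80
python3 look.py top b1 330 90 490 260;  cp pics/last.png pics/tB.png; cp pics/last_d.npy pics/tB.npy
python3 look.py side b2 190 70 320 240
python3 - <<'E'
from rig import monitor,vision
from h import *
s=monitor.sense(); delta(s,[439.7,100.1,4.5],down(110.25))
D=np.load('pics/tB.npy'); C=cam(vision,'top')
P=mask_pts(C,np.ones(D.shape,bool),D); V=np.full(D.shape+(3,),np.nan); v,u=np.nonzero(D>0); V[v,u]=P
q=(V-F0)@RF
m=(abs(q[...,2]-40)<5)&(q[...,0]>3)&(q[...,0]<150)&(abs(q[...,1])<60)
k,l,stt,_=cv2.connectedComponentsWithStats(m.astype(np.uint8)); i=1+stt[1:,4].argmax(); A=q[l==i]
print(len(A),A.min(0),A.max(0),np.median(A[:,2]),cv2.minAreaRect(A[:,:2].astype(np.float32)))
X=np.c_[A[:,:2],np.ones(len(A))]; print(np.linalg.lstsq(X,A[:,2],rcond=None)[0])
b=(abs(q[...,0])<5)&(q[...,2]>45)&(q[...,2]<90)&(abs(q[...,1])<60); print('fence x',np.median(q[b][:,0]))
r=(abs(q[...,2])<6)&(q[...,0]>20)&(q[...,0]<160)&(q[...,1]>45)&(q[...,1]<75); print('ramp z',np.median(q[r][:,2]))
E
```

```text
clock: 10.43
eef_pos: [437.0, 103.6, 146.2]
tcp_rot: [-3.136, -0.007, 1.929]
contact_force: [-0.3, 0.3, -0.2]
opening: 1.002
t 10.48 pos [437.5 102.6 146.4] F [ 0.67 -0.35 -1.26] op 1.004
in fence [ 49.  402.1  95.2] Ffence [ 0.11 -0.49 -1.38] rot err [ 0.354  0.028 -0.126]
t 10.53 pos [437.8 102.  146.6] F [-0.5   0.33 -0.18] op 1.0
in fence [ 49.2 401.4  95.3] Ffence [-0.44  0.44 -0.03] rot err [ 0.353  0.028 -0.124]
dp [-3.3, 1.8, 142.1] rv [-0.0045, -0.0062, 0.0017] rows>= 3.4
1864 [  3.03226866 -32.82892706  35.2062971 ] [118.78370774  35.14804775  44.32179598] 39.63378855823768 ((60.90857696533203, 1.1594276428222656), (115.75125885009766, 67.97681427001953), 0.0012633205624297261)
[ 4.01303787e-04 -5.89455166e-03  3.95650571e+01]
fence x -1.122110875235406
ramp z -0.4145168078051806
```

View pics/b1.png

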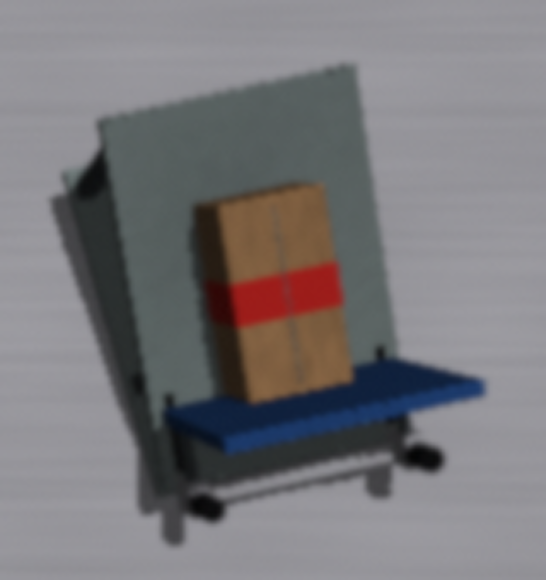

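View pics/b2.png

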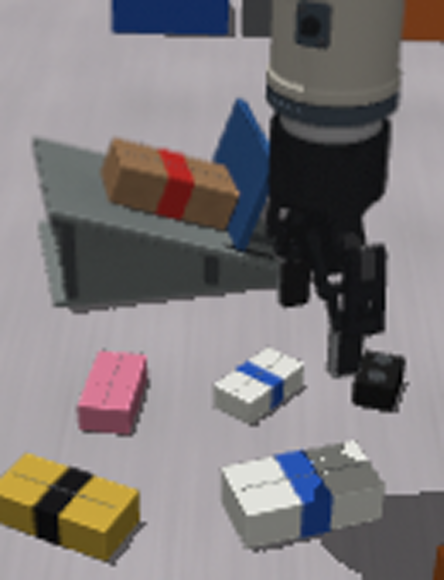

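```bash
python3 -m inch '[{"dp":[0,0,40],"angular":[0,0,0],"fingers":0},{"dp":[0,0,80],"angular":[0,0,0],"fingers":0},{"dp":[0,0,110],"angular":[0,0,0],"fingers":0},{"dp":[0,0,110],"angular":[0,0,0],"fingers":0}]'
python3 -c "
from rig import monitor
from h import *
s=monitor.sense(); delta(s,[439.7,100.1,5.5],down(110.25))"
```

```text
clock: 10.87
eef_pos: [433.8, 100.7, 32.5]
tcp_rot: [-3.129, -0.007, 1.923]
contact_force: [-0.5, 0.5, -0.0]
opening: 1.004
dp [-2.8, 5.7, 26.9] rv [-0.0123, -0.0074, -0.001] rows>= 0.7
```

```bash
python3 -m inch '[{"dp":[-2,4.5,0],"angular":[-0.01,-0.006,0],"fingers":0},{"dp":[-2,4.5,0],"angular":[-0.01,-0.006,0],"fingers":0},{"dp":[-2,4.5,0],"angular":[-0.01,-0.006,0],"fingers":0}]'
python3 -c "
from rig import monitor
from h import *
s=monitor.sense(); delta(s,[439.7,100.1,5.5],down(110.25))"
```

```text
clock: 11.12
eef_pos: [443.9, 102.4, 38.7]
tcp_rot: [3.132, 0.0, 1.924]
contact_force: [0.6, 0.0, 0.8]
opening: 0.995
dp [-0.7, -5.0, 33.2] rv [0.0094, 0.0002, 0.0002] rows>= 0.8
```

```bash
python3 -m inch '[{"dp":[-0.5,-4.7,0],"angular":[0.01,0,0],"fingers":0},{"dp":[-0.5,-4.7,15],"angular":[0.01,0,0],"fingers":0},{"dp":[-0.5,-4.7,33],"angular":[0.01,0,0],"fingers":0},{"dp":[-0.5,-4.7,33],"angular":[0.01,0,0],"fingers":0},{"dp":[-0.5,-4.7,33],"angular":[0.01,0,0],"fingers":0},{"dp":[-0.5,-4.7,33],"angular":[0.01,0,0],"fingers":0}]'
python3 -c "
from rig import monitor
from h import *
s=monitor.sense(); delta(s,[439.7,100.1,5.5],down(110.25))"
```

```text
clock: 11.62
eef_pos: [438.4, 100.6, 4.9]
tcp_rot: [-3.138, -0.0, 1.925]
contact_force: [-0.1, -0.0, -0.2]
opening: 1.001
dp [-0.9, 1.1, -0.6] rv [-0.0032, -0.0002, 0.001] rows>= 0.0
```

Within about 1 mm. Grip.

```bash
python3 -m inch '[{"dp":[0,0.5,-0.5],"angular":[0,0,0],"fingers":255},{"dp":[0,0.5,-0.5],"angular":[0,0,0],"fingers":255},{"dp":[0,0.5,-0.5],"angular":[0,0,0],"fingers":255},{"dp":[0,0.5,-0.5],"angular":[0,0,0],"fingers":255},{"dp":[0,0.5,-0.5],"angular":[0,0,0],"fingers":255},{"dp":[0,0.5,-0.5],"angular":[0,0,0],"fingers":255},{"dp":[0,0.5,-0.5],"angular":[0,0,0],"fingers":255},{"dp":[0,0.5,-0.5],"angular":[0,0,0],"fingers":255},{"dp":[0,0.5,-0.5],"angular":[0,0,0],"fingers":255}]' 70
python3 s.py
python3 look.py side c1 230 180 330 250
```

```text
clock: 12.37
eef_pos: [439.0, 100.8, 5.4]
tcp_rot: [-3.139, -0.0, 1.925]
contact_force: [-1.1, -1.6, 13.7]
opening: 0.663
t 12.37 pos [439.  100.8   5.4] F [-1.12 -1.61 13.67] op 0.663
in fence [  1.8 400.  -37.6] Ffence [ 3.31 -1.31 13.34] rot err [ 0.351  0.022 -0.125]
t 12.42 pos [439.  100.8   5.4] F [-2.27 -0.74 13.51] op 0.664
in fence [  1.8 400.  -37.6] Ffence [ 2.38 -0.21 13.51] rot err [ 0.351  0.022 -0.125]
```

View pics/c1.png

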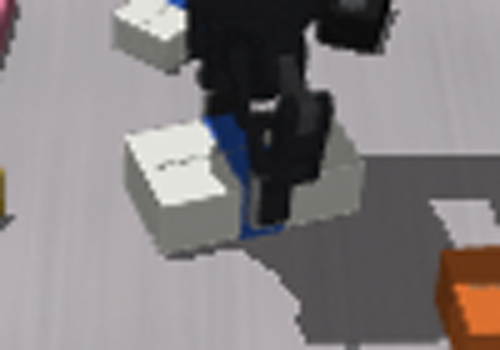

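```bash
python3 -m inch '[{"dp":[0,0,-30],"angular":[0,0,0],"fingers":255},{"dp":[0,0,-70],"angular":[0,0,0],"fingers":255},{"dp":[0,0,-110],"angular":[0,0,0],"fingers":255},{"dp":[0,0,-150],"angular":[0,0,0],"fingers":255},{"dp":[0,0,-190],"angular":[0,0,0],"fingers":255},{"dp":[0,0,-210],"angular":[0,0,0],"fingers":255},{"dp":[0,0,-210],"angular":[0,0,0],"fingers":255},{"dp":[0,0,-210],"angular":[0,0,0],"fingers":255},{"dp":[0,0,-210],"angular":[0,0,0],"fingers":255}]' 70
python3 - <<'E'
from rig import monitor
from h import *
s=monitor.sense(); st(s); delta(s,F0+RF@[95,0,125],RT)
E
```

```text
clock: 13.17
eef_pos: [438.0, 100.6, 212.9]
tcp_rot: [-3.135, -0.001, 1.925]
contact_force: [0.8, 0.0, -4.1]
opening: 0.664
t 13.17 pos [438.  100.6 212.9] F [ 0.8   0.01 -4.09] op 0.664
in fence [ 71.8 400.  157.7] Ffence [-0.67 -0.17 -4.11] rot err [ 0.355  0.022 -0.124]
dp [-401.0, -17.3, 22.6] rv [-0.355, -0.0222, 0.1245] rows>= 9.6
```

```bash
python3 -m inch '[{"dp":[-401,-17,22.5],"angular":[-0.355,-0.022,0.1245],"fingers":255},{"dp":[-401,-17,22.5],"angular":[-0.355,-0.022,0.1245],"fingers":255},{"dp":[-401,-17,22.5],"angular":[-0.355,-0.022,0.1245],"fingers":255},{"dp":[-401,-17,22.5],"angular":[-0.355,-0.022,0.1245],"fingers":255},{"dp":[-401,-17,22.5],"angular":[-0.355,-0.022,0.1245],"fingers":255},{"dp":[-401,-17,22.5],"angular":[-0.355,-0.022,0.1245],"fingers":255},{"dp":[-401,-17,22.5],"angular":[-0.355,-0.022,0.1245],"fingers":255},{"dp":[-401,-17,22.5],"angular":[-0.355,-0.022,0.1245],"fingers":255},{"dp":[-401,-17,22.5],"angular":[-0.355,-0.022,0.1245],"fingers":255},{"dp":[-401,-17,22.5],"angular":[-0.355,-0.022,0.1245],"fingers":255},{"dp":[-401,-17,22.5],"angular":[-0.355,-0.022,0.1245],"fingers":255},{"dp":[-401,-17,22.5],"angular":[-0.355,-0.022,0.1245],"fingers":255}]' 70
python3 -m inch '[{"dp":[0,0,0],"angular":[0,0,0],"fingers":255},{"dp":[0,0,0],"angular":[0,0,0],"fingers":255},{"dp":[0,0,0],"angular":[0,0,0],"fingers":255}]' 70
python3 - <<'E'
from rig import monitor
from h import *
s=monitor.sense(); st(s); delta(s,F0+RF@[80,0.5,55.4],RT)
E
```

```text
clock: 14.17
eef_pos: [560.9, -281.9, 188.2]
tcp_rot: [2.794, -0.004, 1.797]
contact_force: [0.2, 1.0, -3.5]
opening: 0.662
clock: 14.42
eef_pos: [561.7, -279.7, 191.0]
tcp_rot: [2.791, -0.001, 1.801]
contact_force: [0.2, -1.3, -3.1]
opening: 0.664
t 14.42 pos [ 561.7 -279.7  191. ] F [ 0.18 -1.32 -3.13] op 0.664
in fence [ 96.5   1.6 125.4] Ffence [-1.19 -1.32 -2.9 ] rot err [-0.001  0.002 -0.001]
dp [-1.2, -16.6, 69.9] rv [0.0011, -0.0017, 0.0006] rows>= 1.7
```

```bash
python3 -m inch '[{"dp":[-1,-16,35],"angular":[0,0,0],"fingers":255},{"dp":[-1,-16,60],"angular":[0,0,0],"fingers":255},{"dp":[-1,-18,70],"angular":[0,0,0],"fingers":255},{"dp":[-1,-18,74],"angular":[0,0,0],"fingers":255},{"dp":[-1,-18,76],"angular":[0,0,0],"fingers":255},{"dp":[-1,-18,76],"angular":[0,0,0],"fingers":255},{"dp":[-1,-18,76],"angular":[0,0,0],"fingers":255},{"dp":[-1,-18,76],"angular":[0,0,0],"fingers":255}]' 70
python3 s.py
python3 look.py side c2 190 70 320 170; cp pics/last.png pics/sC.png
python3 look.py top c3 330 90 490 260
```

```text
clock: 15.08
eef_pos: [572.2, -280.5, 115.6]
tcp_rot: [2.789, 0.001, 1.799]
contact_force: [-0.2, -0.3, -4.0]
opening: 0.662
t 15.08 pos [ 572.2 -280.5  115.6] F [-0.17 -0.33 -4.03] op 0.662
in fence [80.2 -1.5 51.1] Ffence [-1.6  -0.28 -3.7 ] rot err [-0.004 -0.001 -0.   ]
t 15.13 pos [ 572.1 -280.4  115.5] F [-0.79  0.   -4.28] op 0.657
in fence [80.  -1.5 51. ] Ffence [-2.19  0.18 -3.75] rot err [-0.004 -0.001 -0.   ]
t 15.18 pos [ 572.  -280.4  115.3] F [-0.47  0.42 -4.05] op 0.663
in fence [79.8 -1.4 50.8] Ffence [-1.72  0.51 -3.69] rot err [-0.003 -0.001 -0.   ]
```

View pics/c2.png

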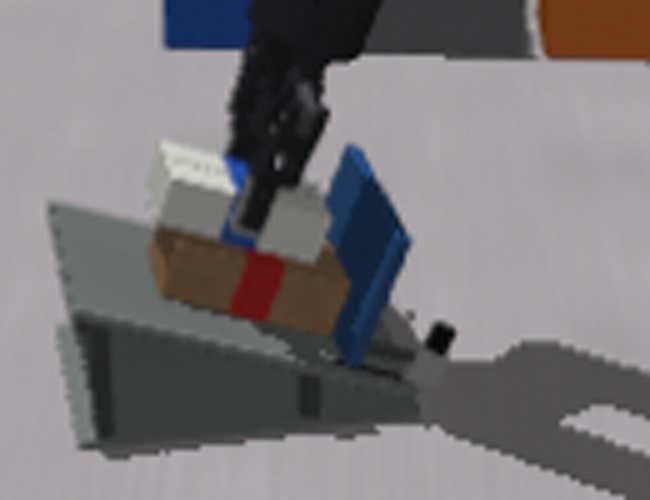

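View pics/c3.png

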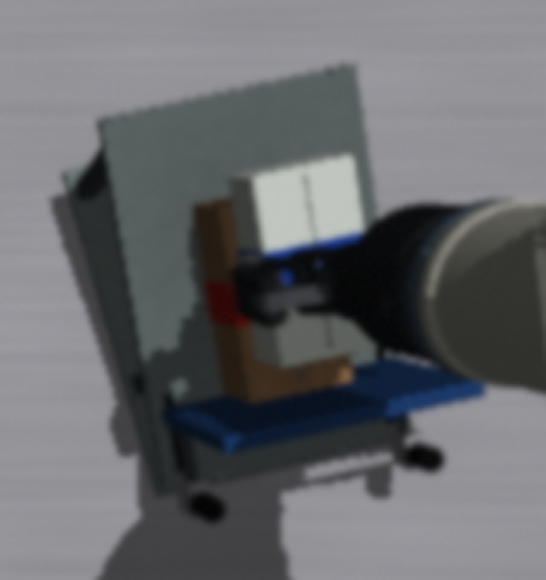

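```bash
cat > meas.py <<'E'
import sys
from rig import vision
from h import *
zt=float(sys.argv[1])
D=np.load('pics/last_d.npy'); C=cam(vision,'top')
P=mask_pts(C,np.ones(D.shape,bool),D); V=np.full(D.shape+(3,),np.nan); v,u=np.nonzero(D>0); V[v,u]=P
q=(V-F0)@RF
m=(abs(q[...,2]-zt)<4)&(q[...,0]>(3 if len(sys.argv)<3 else float(sys.argv[2])))&(q[...,0]<170)&(abs(q[...,1])<60)
k,l,stt,_=cv2.connectedComponentsWithStats(m.astype(np.uint8)); i=1+stt[1:,4].argmax(); A=q[l==i]
print(len(A),A.min(0).round(1),A.max(0).round(1),np.median(A[:,2]),cv2.minAreaRect(A[:,:2].astype(np.float32)))
X=np.c_[A[:,:2],np.ones(len(A))]; print('plane',np.linalg.lstsq(X,A[:,2],rcond=None)[0])
b=(abs(q[...,0])<8)&(q[...,2]>50)&(q[...,2]<90)&(q[...,1]>35)&(q[...,1]<70); print('fence x',np.median(q[b][:,0]))
E
python3 meas.py 79 95
```

```text
661 [ 95.  -30.2  75.4] [135.   30.   82.8] 79.32397009482972 ((115.00702667236328, -0.10318374633789062), (60.16086959838867, 39.98491287231445), 89.99453735351562)
plane [ 6.46269214e-03 -9.59576163e-03  7.85451423e+01]
fence x -1.2119906213887996
```

```bash
python3 -m inch '[{"dp":[0.7,-5,1],"angular":[0.003,0,0],"fingers":255},{"dp":[0.7,-10,2],"angular":[0.003,0,0],"fingers":255},{"dp":[0.7,-15,2],"angular":[0.003,0,0],"fingers":255},{"dp":[0.7,-18,2],"angular":[0.003,0,0],"fingers":255},{"dp":[0.7,-20,2],"angular":[0.003,0,0],"fingers":255},{"dp":[0.7,-21,2],"angular":[0.003,0,0],"fingers":255},{"dp":[0.7,-21,2],"angular":[0.003,0,0],"fingers":255},{"dp":[0.7,-21,2],"angular":[0.003,0,0],"fingers":255},{"dp":[0.7,-21,2],"angular":[0.003,0,0],"fingers":255}]' 70
python3 s.py
```

```text
clock: 15.93
eef_pos: [553.1, -283.7, 105.2]
tcp_rot: [2.793, 0.0, 1.8]
contact_force: [0.7, -1.4, -3.2]
opening: 0.66
t 15.93 pos [ 553.1 -283.7  105.2] F [ 0.74 -1.44 -3.2 ] op 0.66
in fence [58.4 -0.4 47.9] Ffence [-0.73 -1.57 -3.14] rot err [ 0.001 -0.    -0.   ]
```

```bash
python3 -m inch '[{"dp":[0,-1.5,0],"angular":[0,0,0],"fingers":255},{"dp":[0,-3,0],"angular":[0,0,0],"fingers":255},{"dp":[0,-4,0],"angular":[0,0,0],"fingers":255},{"dp":[0,-4,0],"angular":[0,0,0],"fingers":255},{"dp":[0,-4,0],"angular":[0,0,0],"fingers":255}]' 70
python3 s.py
python3 -m inch '[{"dp":[0,-1,0],"angular":[0,0,0],"fingers":255},{"dp":[0,-2,0],"angular":[0,0,0],"fingers":255},{"dp":[0,-2,0],"angular":[0,0,0],"fingers":255},{"dp":[0,-2,0],"angular":[0,0,0],"fingers":255}]' 70
python3 s.py
```

```text
clock: 16.35
eef_pos: [549.1, -284.5, 103.7]
tcp_rot: [2.793, -0.0, 1.799]
contact_force: [0.1, 0.5, -4.1]
opening: 0.664
t 16.35 pos [ 549.1 -284.5  103.7] F [ 0.09  0.51 -4.13] op 0.664
in fence [54.1 -0.2 47.9] Ffence [-1.22  0.48 -3.95] rot err [0.001 0.    0.   ]
clock: 16.68
eef_pos: [547.6, -284.9, 103.2]
tcp_rot: [2.793, -0.0, 1.799]
contact_force: [2.7, 1.1, -3.5]
opening: 0.665
t 16.68 pos [ 547.6 -284.9  103.2] F [ 2.72  1.1  -3.5 ] op 0.665
in fence [52.5 -0.3 47.9] Ffence [ 1.53  0.46 -4.28] rot err [ 0. -0.  0.]
```

```bash
python3 -m inch '[{"dp":[0,-1,0],"angular":[0,0,0],"fingers":255},{"dp":[0,-2,0],"angular":[0,0,0],"fingers":255},{"dp":[0,-3,0],"angular":[0,0,0],"fingers":255},{"dp":[0,-3,0],"angular":[0,0,0],"fingers":255},{"dp":[0,-3,0],"angular":[0,0,0],"fingers":255}]' 70
python3 s.py
python3 -m inch '[{"dp":[0,-1,0],"angular":[0,0,0],"fingers":255},{"dp":[0,-2,0],"angular":[0,0,0],"fingers":255},{"dp":[0,-2,0],"angular":[0,0,0],"fingers":255},{"dp":[0,-2,0],"angular":[0,0,0],"fingers":255}]' 70
python3 s.py
```

```text
clock: 17.1
eef_pos: [545.2, -285.5, 102.4]
tcp_rot: [2.792, 0.0, 1.799]
contact_force: [6.1, 2.3, -3.7]
opening: 0.663
t 17.1 pos [ 545.2 -285.5  102.4] F [ 6.12  2.26 -3.7 ] op 0.663
in fence [49.9 -0.4 48. ] Ffence [ 4.81  0.82 -5.69] rot err [-0. -0.  0.]
clock: 17.43
eef_pos: [543.8, -285.9, 101.9]
tcp_rot: [2.792, 0.0, 1.799]
contact_force: [9.0, 3.3, -2.7]
opening: 0.664
t 17.43 pos [ 543.8 -285.9  101.9] F [ 8.99  3.31 -2.71] op 0.664
in fence [48.4 -0.4 48.1] Ffence [ 8.    1.19 -5.8 ] rot err [-0.001 -0.     0.   ]
```

```bash
python3 -m inch '[{"dp":[0,0,0],"angular":[0,0,0],"fingers":255},{"dp":[0,0,0],"angular":[0,0,0],"fingers":255},{"dp":[0,2,0],"angular":[0,0,0],"fingers":255},{"dp":[0,4,0],"angular":[0,0,0],"fingers":255},{"dp":[0,6,0],"angular":[0,0,0],"fingers":255},{"dp":[0,7,0],"angular":[0,0,0],"fingers":255},{"dp":[0,7.4,0],"angular":[0,0,0],"fingers":255},{"dp":[0,7.4,0.5],"angular":[0,0,0],"fingers":255},{"dp":[0,7.4,1],"angular":[0,0,0],"fingers":255},{"dp":[0,7.4,1.5],"angular":[0,0,0],"fingers":255},{"dp":[0,7.4,1.5],"angular":[0,0,0],"fingers":255}]' 70; python3 s.py; python3 -m inch '[{"dp":[0,0,0.5],"angular":[0,0,0],"fingers":255},{"dp":[0,0,1],"angular":[0,0,0],"fingers":255},{"dp":[0,0,1],"angular":[0,0,0],"fingers":255}]' 70; python3 s.py
```

```text
clock: 18.35
eef_pos: [549.9, -284.2, 102.2]
tcp_rot: [2.794, -0.001, 1.799]
contact_force: [0.1, -0.9, -3.2]
opening: 0.67
t 18.35 pos [ 549.9 -284.2  102.2] F [ 0.12 -0.85 -3.25] op 0.67
in fence [54.3 -0.2 46.2] Ffence [-1.18 -0.86 -3.02] rot err [0.001 0.    0.   ]
clock: 18.6
eef_pos: [550.3, -284.2, 101.6]
tcp_rot: [2.793, -0.0, 1.8]
contact_force: [-0.7, 0.9, -1.2]
opening: 0.663
t 18.6 pos [ 550.3 -284.2  101.6] F [-0.68  0.92 -1.23] op 0.663
in fence [54.6 -0.2 45.5] Ffence [-0.85  1.05 -1.  ] rot err [ 0.001  0.    -0.   ]
```

```bash
python3 -m inch '[{"dp":[0,-0.5,0],"angular":[0,0,0],"fingers":255},{"dp":[0,-0.6,0.4],"angular":[0,0,0],"fingers":255},{"dp":[0,-0.6,0.8],"angular":[0,0,0],"fingers":255},{"dp":[0,-0.6,0.8],"angular":[0,0,0],"fingers":255},{"dp":[0,-0.6,0.8],"angular":[0,0,0],"fingers":255}]' 70; python3 s.py
```

```text
clock: 19.02
eef_pos: [550.2, -284.4, 101.5]
tcp_rot: [2.793, -0.0, 1.799]
contact_force: [-6.4, 1.0, 9.2]
opening: 0.664
t 19.02 pos [ 550.2 -284.4  101.5] F [-6.37  1.    9.23] op 0.664
in fence [54.3 -0.4 45.5] Ffence [-2.46  2.42 10.71] rot err [ 0.  0. -0.]
```

```bash
python3 -m inch '[{"dp":[0,0,-0.4],"angular":[0,0,0],"fingers":255},{"dp":[0,0,-0.4],"angular":[0,0,0],"fingers":0},{"dp":[0,0,-0.4],"angular":[0,0,0],"fingers":0},{"dp":[0,0,-0.4],"angular":[0,0,0],"fingers":0},{"dp":[0,0,-0.4],"angular":[0,0,0],"fingers":0},{"dp":[0,0,-0.4],"angular":[0,0,0],"fingers":0},{"dp":[0,0,-30],"angular":[0,0,0],"fingers":0},{"dp":[0,0,-70],"angular":[0,0,0],"fingers":0},{"dp":[0,0,-100],"angular":[0,0,0],"fingers":0},{"dp":[0,0,-100],"angular":[0,0,0],"fingers":0},{"dp":[0,0,-100],"angular":[0,0,0],"fingers":0},{"dp":[0,0,-100],"angular":[0,0,0],"fingers":0}]' 70; python3 s.py
python3 - <<'E'
from rig import monitor
from h import *
s=monitor.sense(); delta(s,[616.4,120.2,160],down(66))
E
```

```text
clock: 20.02
eef_pos: [516.8, -291.9, 194.2]
tcp_rot: [2.793, -0.0, 1.799]
contact_force: [0.2, -0.1, 0.6]
opening: 1.001
t 20.02 pos [ 516.8 -291.9  194.2] F [ 0.16 -0.15  0.59] op 1.001
in fence [ 5.390e+01 -1.000e-01  1.443e+02] Ffence [ 0.32 -0.18  0.51] rot err [0.001 0.    0.   ]
dp [378.8, 167.3, 97.2] rv [0.3359, -0.113, 0.6407] rows>= 10.2
```

```bash
python3 -m inch '[{"dp":[379,167,97],"angular":[0.336,-0.113,0.641],"fingers":0},{"dp":[379,167,97],"angular":[0.336,-0.113,0.641],"fingers":0},{"dp":[379,167,97],"angular":[0.336,-0.113,0.641],"fingers":0},{"dp":[379,167,97],"angular":[0.336,-0.113,0.641],"fingers":0},{"dp":[379,167,97],"angular":[0.336,-0.113,0.641],"fingers":0},{"dp":[379,167,97],"angular":[0.336,-0.113,0.641],"fingers":0},{"dp":[379,167,97],"angular":[0.336,-0.113,0.641],"fingers":0},{"dp":[379,167,97],"angular":[0.336,-0.113,0.641],"fingers":0},{"dp":[379,167,97],"angular":[0.336,-0.113,0.641],"fingers":0},{"dp":[379,167,97],"angular":[0.336,-0.113,0.641],"fingers":0},{"dp":[379,167,97],"angular":[0.336,-0.113,0.641],"fingers":0},{"dp":[379,167,97],"angular":[0.336,-0.113,0.641],"fingers":0}]' 70
python3 -m inch '[{"dp":[0,0,0],"angular":[0,0,0],"fingers":0},{"dp":[0,0,0],"angular":[0,0,0],"fingers":0},{"dp":[0,0,0],"angular":[0,0,0],"fingers":0}]' 70
python3 look.py side d2 190 70 320 240
python3 look.py top d1 330 90 490 260
python3 meas.py 74
python3 - <<'E'
from rig import monitor
from h import *
s=monitor.sense(); delta(s,[616.4,120.2,5],down(66))
E
```

```text
clock: 21.02
eef_pos: [612.3, 109.5, 159.1]
tcp_rot: [-3.139, 0.002, 1.153]
contact_force: [1.2, 0.0, 0.2]
opening: 1.0
clock: 21.27
eef_pos: [612.0, 107.2, 159.8]
tcp_rot: [-3.139, 0.002, 1.153]
contact_force: [-0.5, -0.5, 0.1]
opening: 1.003
t 21.32 pos [612.2 106.4 160.2] F [ 0.24 -0.02  0.52] op 1.0
in fence [214.4 366.2  49.7] Ffence [ 0.4  -0.07  0.41] rot err [ 0.339 -0.114  0.641]
t 21.37 pos [612.3 106.  160.6] F [-0.3  -0.27  0.48] op 0.998
in fence [214.6 365.7  50. ] Ffence [-0.17 -0.2   0.57] rot err [ 0.338 -0.114  0.642]
1660 [  3.  -30.1  70. ] [109.3  31.5  77.9] 73.60104888656586 ((56.119293212890625, 0.6814537048339844), (61.46413040161133, 106.38957214355469), 89.51953887939453)
plane [ 6.80641623e-04 -2.03113880e-03  7.35409151e+01]
fence x -1.1752465479455514
dp [14.8, -1.9, 155.6] rv [-0.0014, 0.0012, -0.0008] rows>= 3.7
```

View pics/d1.png

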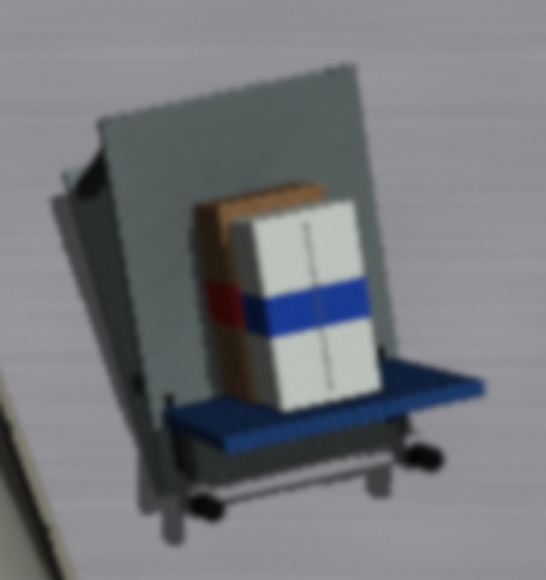

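View pics/d2.png

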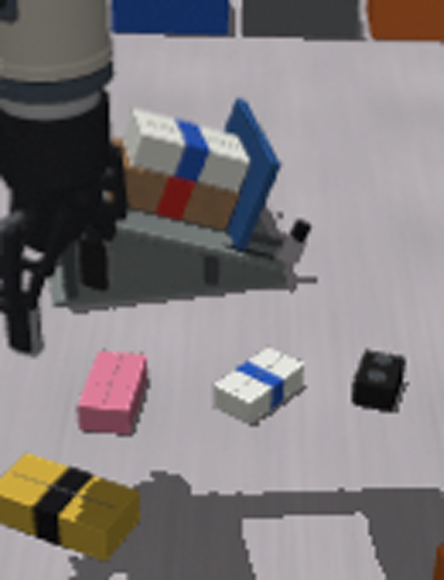

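```bash
python3 -m inch '[{"dp":[15,-2,20],"angular":[0,0,0],"fingers":0},{"dp":[15,-2,60],"angular":[0,0,0],"fingers":0},{"dp":[15,-2,90],"angular":[0,0,0],"fingers":0},{"dp":[15,-2,100],"angular":[0,0,0],"fingers":0},{"dp":[15,-2,100],"angular":[0,0,0],"fingers":0},{"dp":[15,-2,100],"angular":[0,0,0],"fingers":0},{"dp":[15,-2,100],"angular":[0,0,0],"fingers":0}]' 70
python3 - <<'E'
from rig import monitor
from h import *
s=monitor.sense(); delta(s,[616.4,120.2,5.5],down(66))
E
```

```text
clock: 21.95
eef_pos: [618.6, 121.1, 63.5]
tcp_rot: [3.139, -0.001, 1.151]
contact_force: [-0.5, 0.6, 1.1]
opening: 0.997
dp [-1.9, -1.8, 57.9] rv [0.0021, -0.0015, -0.001] rows>= 1.4
```

```bash
python3 -m inch '[{"dp":[-1,-1,20],"angular":[0,0,0],"fingers":0},{"dp":[-1,-1,45],"angular":[0,0,0],"fingers":0},{"dp":[-1,-1,57],"angular":[0,0,0],"fingers":0},{"dp":[-1,-1,57],"angular":[0,0,0],"fingers":0},{"dp":[-1,-1,57],"angular":[0,0,0],"fingers":0},{"dp":[-1,-1,57],"angular":[0,0,0],"fingers":0}]' 70
python3 - <<'E'
from rig import monitor
from h import *
s=monitor.sense(); delta(s,[616.4,120.2,5.5],down(66))
E
```

```text
clock: 22.45
eef_pos: [617.1, 121.2, 6.1]
tcp_rot: [3.14, -0.001, 1.152]
contact_force: [0.6, 0.3, -0.5]
opening: 0.999
dp [-1.1, -0.2, 0.6] rv [0.0016, -0.0011, -0.0002] rows>= 0.0
```

```bash
python3 -m inch '[{"dp":[-0.8,0,0],"angular":[0,0,0],"fingers":255},{"dp":[-0.8,0,0],"angular":[0,0,0],"fingers":255},{"dp":[-0.8,0,0],"angular":[0,0,0],"fingers":255},{"dp":[-0.8,0,0],"angular":[0,0,0],"fingers":255},{"dp":[-0.8,0,0],"angular":[0,0,0],"fingers":255},{"dp":[-0.8,0,0],"angular":[0,0,0],"fingers":255},{"dp":[-0.8,0,0],"angular":[0,0,0],"fingers":255},{"dp":[-0.8,0,0],"angular":[0,0,0],"fingers":255},{"dp":[-0.8,0,0],"angular":[0,0,0],"fingers":255},{"dp":[-0.8,0,0],"angular":[0,0,0],"fingers":255}]' 60
python3 s.py
python3 look.py side e1 170 180 270 250
```

```text
clock: 23.28
eef_pos: [616.4, 120.4, 5.7]
tcp_rot: [3.14, -0.001, 1.152]
contact_force: [-1.5, -0.9, 7.2]
opening: 0.594
t 23.28 pos [616.4 120.4   5.7] F [-1.52 -0.87  7.24] op 0.594
in fence [168.4 378.8 -98. ] Ffence [ 0.9  -0.5   7.37] rot err [ 0.335 -0.113  0.641]
t 23.33 pos [616.4 120.4   5.7] F [-0.95 -0.19  7.31] op 0.591
in fence [168.4 378.9 -98. ] Ffence [1.59 0.03 7.2 ] rot err [ 0.335 -0.113  0.641]
```

View pics/e1.png

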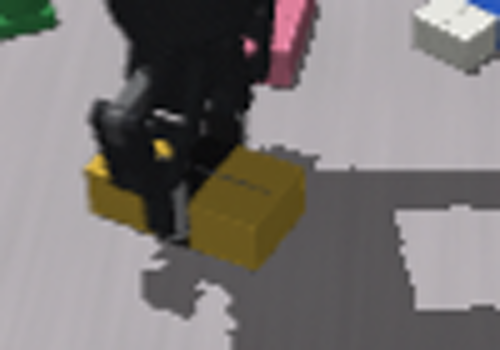

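```bash
python3 -m inch '[{"dp":[0,0,-30],"angular":[0,0,0],"fingers":255},{"dp":[0,0,-70],"angular":[0,0,0],"fingers":255},{"dp":[0,0,-110],"angular":[0,0,0],"fingers":255},{"dp":[0,0,-150],"angular":[0,0,0],"fingers":255},{"dp":[0,0,-190],"angular":[0,0,0],"fingers":255},{"dp":[0,0,-220],"angular":[0,0,0],"fingers":255},{"dp":[0,0,-230],"angular":[0,0,0],"fingers":255},{"dp":[0,0,-230],"angular":[0,0,0],"fingers":255},{"dp":[0,0,-230],"angular":[0,0,0],"fingers":255}]' 60
python3 - <<'E'
from rig import monitor
from h import *
s=monitor.sense(); st(s); delta(s,F0+RF@[85,0,140],RT)
E
```

```text
clock: 24.08
eef_pos: [615.1, 120.1, 233.6]
tcp_rot: [-3.141, 0.0, 1.152]
contact_force: [0.3, -0.3, -2.3]
opening: 0.59
t 24.08 pos [615.1 120.1 233.6] F [ 0.34 -0.31 -2.31] op 0.59
in fence [245.1 378.9 116.6] Ffence [-0.55 -0.38 -2.26] rot err [ 0.338 -0.113  0.641]
dp [-397.7, 102.3, 32.9] rv [-0.3375, 0.1133, -0.6409] rows>= 9.9
```

```bash
python3 -m inch '[{"dp":[-390,100,32],"angular":[-0.337,0.113,-0.641],"fingers":255},{"dp":[-390,100,32],"angular":[-0.337,0.113,-0.641],"fingers":255},{"dp":[-390,100,32],"angular":[-0.337,0.113,-0.641],"fingers":255},{"dp":[-390,100,32],"angular":[-0.337,0.113,-0.641],"fingers":255},{"dp":[-390,100,32],"angular":[-0.337,0.113,-0.641],"fingers":255},{"dp":[-390,100,32],"angular":[-0.337,0.113,-0.641],"fingers":255},{"dp":[-390,100,32],"angular":[-0.337,0.113,-0.641],"fingers":255},{"dp":[-390,100,32],"angular":[-0.337,0.113,-0.641],"fingers":255},{"dp":[-390,100,32],"angular":[-0.337,0.113,-0.641],"fingers":255},{"dp":[-390,100,32],"angular":[-0.337,0.113,-0.641],"fingers":255},{"dp":[-390,100,32],"angular":[-0.337,0.113,-0.641],"fingers":255},{"dp":[-390,100,32],"angular":[-0.337,0.113,-0.641],"fingers":255}]' 60
python3 -m inch '[{"dp":[0,0,0],"angular":[0,0,0],"fingers":255},{"dp":[0,0,0],"angular":[0,0,0],"fingers":255},{"dp":[0,0,0],"angular":[0,0,0],"fingers":255},{"dp":[0,0,0],"angular":[0,0,0],"fingers":255},{"dp":[0,0,0],"angular":[0,0,0],"fingers":255}]' 60
python3 - <<'E'
from rig import monitor
from h import *
s=monitor.sense(); st(s); delta(s,F0+RF@[72,0,86],RT)
E
```

```text
clock: 25.08
eef_pos: [545.8, -282.6, 198.9]
tcp_rot: [2.796, -0.0, 1.794]
contact_force: [0.0, -0.1, -1.0]
opening: 0.592
clock: 25.5
eef_pos: [548.4, -275.3, 202.2]
tcp_rot: [2.793, -0.0, 1.801]
contact_force: [-0.1, -0.0, -2.2]
opening: 0.596
t 25.5 pos [ 548.4 -275.3  202.2] F [-0.14 -0.04 -2.16] op 0.596
in fence [ 89.2   8.9 140. ] Ffence [-0.87 -0.01 -1.98] rot err [ 0.     0.001 -0.002]
dp [-8.9, -17.2, 54.0] rv [-0.0002, -0.0009, 0.0016] rows>= 1.4
```

```bash
python3 -m inch '[{"dp":[-8.5,-12,20],"angular":[0,0,0.002],"fingers":255},{"dp":[-8.5,-17,40],"angular":[0,0,0.002],"fingers":255},{"dp":[-8.5,-17,50],"angular":[0,0,0.002],"fingers":255},{"dp":[-8.5,-17,54],"angular":[0,0,0.002],"fingers":255},{"dp":[-8.5,-17,54],"angular":[0,0,0.002],"fingers":255},{"dp":[-8.5,-17,54],"angular":[0,0,0.002],"fingers":255},{"dp":[-8.5,-17,54],"angular":[0,0,0.002],"fingers":255},{"dp":[-8.5,-17,54],"angular":[0,0,0.002],"fingers":255}]' 60
python3 look.py side e2 190 70 320 170
python3 look.py top e3 330 90 490 260; python3 meas.py 110 85
```

```text
clock: 26.17
eef_pos: [553.2, -284.7, 147.1]
tcp_rot: [2.791, 0.001, 1.798]
contact_force: [0.1, -0.1, -1.7]
opening: 0.595
t 26.22 pos [ 553.1 -284.7  147. ] F [-0.49  0.15 -2.65] op 0.592
in fence [72.5 -1.3 87.2] Ffence [-1.32  0.26 -2.34] rot err [-0.001 -0.001  0.002]
t 26.27 pos [ 553.  -284.7  146.8] F [-1.04  0.52 -2.34] op 0.597
in fence [72.3 -1.3 87.1] Ffence [-1.64  0.74 -1.89] rot err [-0.001 -0.001  0.002]
592 [ 85.  -26.9 106. ] [122.9  25.3 114. ] 111.18588534063647 ((103.96513366699219, -0.7648372650146484), (37.803382873535156, 52.02629852294922), 0.26384639739990234)
plane [ 4.65027096e-03 -1.16210365e-02  1.10598706e+02]
fence x -1.1714279575798354
```

View pics/e2.png

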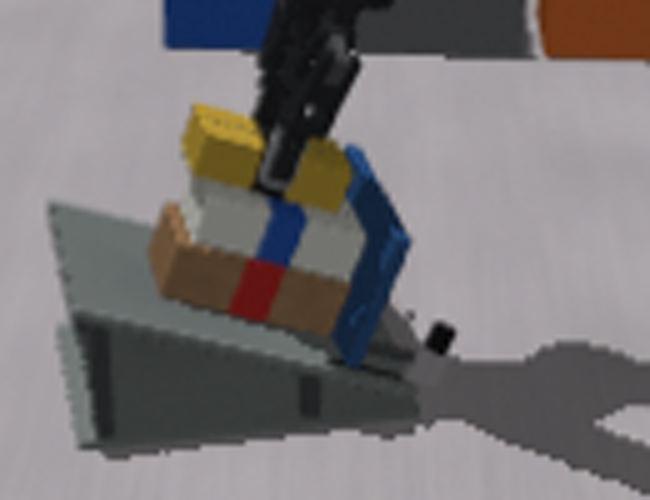

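```bash
python3 -m inch '[{"dp":[1,-5,2],"angular":[0,0,-0.002],"fingers":255},{"dp":[1,-10,4],"angular":[0,0,-0.002],"fingers":255},{"dp":[1,-14,4.7],"angular":[0,0,-0.002],"fingers":255},{"dp":[1,-17,4.7],"angular":[0,0,-0.002],"fingers":255},{"dp":[1,-19,4.7],"angular":[0,0,-0.002],"fingers":255},{"dp":[1,-19,4.7],"angular":[0,0,-0.002],"fingers":255},{"dp":[1,-19,4.7],"angular":[0,0,-0.002],"fingers":255},{"dp":[1,-19,4.7],"angular":[0,0,-0.002],"fingers":255}]' 60
python3 s.py
python3 -m inch '[{"dp":[0,-1,0],"angular":[0,0,0],"fingers":255},{"dp":[0,-2,0],"angular":[0,0,0],"fingers":255},{"dp":[0,-3,0],"angular":[0,0,0],"fingers":255},{"dp":[0,-3,0],"angular":[0,0,0],"fingers":255},{"dp":[0,-3,0],"angular":[0,0,0],"fingers":255}]' 60
python3 s.py
```

```text
clock: 26.93
eef_pos: [536.8, -287.2, 135.2]
tcp_rot: [2.792, 0.0, 1.799]
contact_force: [-0.7, -0.5, -1.1]
opening: 0.597
t 26.93 pos [ 536.8 -287.2  135.2] F [-0.68 -0.51 -1.06] op 0.597
in fence [53.  -0.1 81.8] Ffence [-1.09 -0.35 -0.73] rot err [-0. -0. -0.]
clock: 27.35
eef_pos: [533.8, -287.7, 134.0]
tcp_rot: [2.792, 0.0, 1.799]
contact_force: [0.1, 0.1, -2.1]
opening: 0.598
t 27.35 pos [ 533.8 -287.7  134. ] F [ 0.11  0.09 -2.11] op 0.598
in fence [49.8  0.1 81.7] Ffence [-0.6   0.07 -2.03] rot err [-0. -0.  0.]
```

```bash
python3 -m inch '[{"dp":[0,-1,0],"angular":[0,0,0],"fingers":255},{"dp":[0,-2,0],"angular":[0,0,0],"fingers":255},{"dp":[0,-3,0],"angular":[0,0,0],"fingers":255},{"dp":[0,-3,0],"angular":[0,0,0],"fingers":255},{"dp":[0,-3,0],"angular":[0,0,0],"fingers":255}]' 60
python3 s.py
python3 -m inch '[{"dp":[0,-1,0],"angular":[0,0,0],"fingers":255},{"dp":[0,-2,0],"angular":[0,0,0],"fingers":255},{"dp":[0,-2,0],"angular":[0,0,0],"fingers":255},{"dp":[0,-2,0],"angular":[0,0,0],"fingers":255}]' 60
python3 s.py
```

```text
clock: 27.77
eef_pos: [531.4, -288.4, 133.2]
tcp_rot: [2.792, 0.0, 1.799]
contact_force: [2.0, 2.1, -2.0]
opening: 0.599
t 27.77 pos [ 531.4 -288.4  133.2] F [ 2.04  2.06 -2.01] op 0.599
in fence [47.1 -0.  81.8] Ffence [ 1.62  1.55 -2.73] rot err [-0.001 -0.     0.   ]
clock: 28.1
eef_pos: [529.7, -288.8, 132.6]
tcp_rot: [2.792, 0.0, 1.799]
contact_force: [3.6, 2.4, -0.4]
opening: 0.599
t 28.1 pos [ 529.7 -288.8  132.6] F [ 3.6   2.44 -0.36] op 0.599
in fence [45.3 -0.  81.8] Ffence [ 3.7   1.56 -1.73] rot err [-0.001 -0.     0.   ]
```

```bash
python3 -m inch '[{"dp":[0,-1,0],"angular":[0,0,0],"fingers":255},{"dp":[0,-2,0],"angular":[0,0,0],"fingers":255},{"dp":[0,-2.5,0],"angular":[0,0,0],"fingers":255},{"dp":[0,-2.5,0],"angular":[0,0,0],"fingers":255},{"dp":[0,-2.5,0],"angular":[0,0,0],"fingers":255}]' 60
python3 s.py
```

```text
clock: 28.52
eef_pos: [527.9, -289.2, 132.0]
tcp_rot: [2.791, 0.0, 1.799]
contact_force: [7.3, 2.9, -0.2]
opening: 0.592
t 28.52 pos [ 527.9 -289.2  132. ] F [ 7.26  2.91 -0.21] op 0.592
in fence [43.4 -0.  81.9] Ffence [ 7.2   1.19 -2.84] rot err [-0.002 -0.     0.   ]
```

```bash
python3 -m inch '[{"dp":[0,-0.5,0],"angular":[0,0,0],"fingers":255},{"dp":[0,-0.8,0],"angular":[0,0,0],"fingers":255},{"dp":[0,-0.8,0],"angular":[0,0,0],"fingers":255},{"dp":[0,-0.8,0],"angular":[0,0,0],"fingers":255}]' 60
python3 s.py
```

```text
clock: 28.85
eef_pos: [527.3, -289.4, 131.8]
tcp_rot: [2.791, 0.0, 1.799]
contact_force: [8.6, 4.1, -0.6]
opening: 0.595
t 28.85 pos [ 527.3 -289.4  131.8] F [ 8.55  4.05 -0.62] op 0.595
in fence [42.8 -0.1 81.9] Ffence [ 8.48  2.01 -3.74] rot err [-0.002 -0.     0.   ]
```

```bash
python3 -m inch '[{"dp":[0,2,0],"angular":[0,0,0],"fingers":255},{"dp":[0,4,0],"angular":[0,0,0],"fingers":255},{"dp":[0,6,0],"angular":[0,0,0],"fingers":255},{"dp":[0,7,0],"angular":[0,0,0],"fingers":255},{"dp":[0,7.3,0],"angular":[0,0,0],"fingers":255},{"dp":[0,7.3,0.5],"angular":[0,0,0],"fingers":255},{"dp":[0,7.3,1],"angular":[0,0,0],"fingers":255},{"dp":[0,7.3,1],"angular":[0,0,0],"fingers":255},{"dp":[0,7.3,1],"angular":[0,0,0],"fingers":255}]' 60; python3 s.py; python3 -m inch '[{"dp":[0,0,0.5],"angular":[0,0,0],"fingers":255},{"dp":[0,0,1],"angular":[0,0,0],"fingers":255},{"dp":[0,0,1],"angular":[0,0,0],"fingers":255},{"dp":[0,0,1],"angular":[0,0,0],"fingers":255}]' 60; python3 s.py
```

```text
clock: 29.6
eef_pos: [533.0, -287.9, 132.5]
tcp_rot: [2.793, -0.0, 1.799]
contact_force: [0.1, -0.2, -1.5]
opening: 0.595
t 29.6 pos [ 533.  -287.9  132.5] F [ 0.14 -0.23 -1.53] op 0.595
in fence [48.5  0.1 80.6] Ffence [-0.44 -0.26 -1.46] rot err [0. 0. 0.]
clock: 29.93
eef_pos: [533.6, -287.8, 131.8]
tcp_rot: [2.792, 0.0, 1.799]
contact_force: [0.1, -0.5, -1.8]
opening: 0.598
t 29.93 pos [ 533.6 -287.8  131.8] F [ 0.12 -0.46 -1.8 ] op 0.598
in fence [48.8  0.  79.7] Ffence [-0.6  -0.47 -1.7 ] rot err [-0. -0. -0.]
```

```bash
python3 -m inch '[{"dp":[0,0,0.4],"angular":[0,0,0],"fingers":255},{"dp":[0,0,0.7],"angular":[0,0,0],"fingers":255},{"dp":[0,0,0.7],"angular":[0,0,0],"fingers":255}]' 60; python3 s.py; python3 -m inch '[{"dp":[0,0,0.4],"angular":[0,0,0],"fingers":255},{"dp":[0,0,0.7],"angular":[0,0,0],"fingers":255},{"dp":[0,0,0.7],"angular":[0,0,0],"fingers":255}]' 60; python3 s.py
```

```text
clock: 30.18
eef_pos: [533.6, -287.8, 131.7]
tcp_rot: [2.792, 0.0, 1.8]
contact_force: [-5.9, 0.7, 6.0]
opening: 0.593
t 30.18 pos [ 533.6 -287.8  131.7] F [-5.88  0.68  6.03] op 0.593
in fence [48.8  0.  79.6] Ffence [-3.17  2.    7.57] rot err [-0. -0. -0.]
clock: 30.43
eef_pos: [533.7, -287.8, 131.6]
tcp_rot: [2.792, 0.0, 1.8]
contact_force: [-10.8, -0.5, 15.9]
opening: 0.597
t 30.43 pos [ 533.7 -287.8  131.6] F [-10.78  -0.52  15.86] op 0.597
in fence [48.8  0.  79.5] Ffence [-4.56  1.94 18.53] rot err [-0.  0. -0.]
```

Landed. I ease the down-force to near zero and release.

```bash
python3 -m inch '[{"dp":[0,0.1,-0.6],"angular":[0,0,0],"fingers":255},{"dp":[0,0.1,-1],"angular":[0,0,0],"fingers":255},{"dp":[0,0.1,-1],"angular":[0,0,0],"fingers":255}]' 60; python3 s.py; python3 -m inch '[{"dp":[0,0,0],"angular":[0,0,0],"fingers":0},{"dp":[0,0,0],"angular":[0,0,0],"fingers":0},{"dp":[0,0,0],"angular":[0,0,0],"fingers":0},{"dp":[0,0,0],"angular":[0,0,0],"fingers":0},{"dp":[0,0,0],"angular":[0,0,0],"fingers":0},{"dp":[0,0,-30],"angular":[0,0,0],"fingers":0},{"dp":[0,0,-65],"angular":[0,0,0],"fingers":0},{"dp":[0,0,-80],"angular":[0,0,0],"fingers":0},{"dp":[100,0,-80],"angular":[0,0,0],"fingers":0},{"dp":[180,0,-80],"angular":[0,0,0],"fingers":0},{"dp":[200,0,-80],"angular":[0,0,0],"fingers":0},{"dp":[250,0,-80],"angular":[0,0,0],"fingers":0}]' 60
python3 -m inch '[{"dp":[40,0,0],"angular":[0,0,0],"fingers":0},{"dp":[80,0,0],"angular":[0,0,0],"fingers":0},{"dp":[120,0,0],"angular":[0,0,0],"fingers":0},{"dp":[120,0,0],"angular":[0,0,0],"fingers":0},{"dp":[120,0,0],"angular":[0,0,0],"fingers":0}]' 60
python3 look.py side f2 190 70 320 170
python3 look.py top f1 330 90 490 260; python3 meas.py 104
python3 meas.py 74; python3 meas.py 40
```

```text
clock: 30.68
eef_pos: [533.7, -287.8, 131.7]
tcp_rot: [2.792, 0.0, 1.799]
contact_force: [-5.8, -1.1, 5.6]
opening: 0.592
t 30.68 pos [ 533.7 -287.8  131.7] F [-5.85 -1.14  5.6 ] op 0.592
in fence [48.9 -0.  79.6] Ffence [-3.68  0.21  7.29] rot err [-0. -0. -0.]
clock: 31.68
eef_pos: [468.6, -130.4, 206.7]
tcp_rot: [2.792, 0.0, 1.798]
contact_force: [0.2, 1.2, 0.1]
opening: 1.002
clock: 32.1
eef_pos: [441.7, -12.3, 206.8]
tcp_rot: [2.792, 0.0, 1.805]
contact_force: [-0.0, -0.7, 0.9]
opening: 1.001
t 32.15 pos [442.4 -13.8 207. ] F [ 1.26 -0.75  1.03] op 0.998
in fence [ 49.4 287.6 159.5] Ffence [ 1.35 -1.01  0.6 ] rot err [-0.001  0.    -0.003]
t 32.2 pos [442.7 -14.8 206.9] F [-0.12 -0.1  -0.99] op 0.997
in fence [ 49.5 286.5 159.5] Ffence [-0.47 -0.07 -0.88] rot err [-0.001 -0.    -0.001]
1413 [  3.  -26.9 100. ] [ 99.1  26.4 107.7] 103.4674944179213 ((51.07545852661133, -0.30382347106933594), (53.27720260620117, 95.99813842773438), 89.70384216308594)
plane [ 2.38840129e-03 -2.43260393e-03  1.03311205e+02]
fence x -1.2072799426111336
356 [  3.7 -29.1  70.2] [109.4  31.1  78. ] 73.68954109127512 ((56.34091567993164, 1.3444175720214844), (59.610836029052734, 105.88260650634766), 89.24522399902344)
plane [1.02500635e-03 5.37394062e-03 7.36619795e+01]
fence x -1.2072799426111336
350 [  3.  -31.3  36. ] [118.7  34.8  43.8] 39.4723950406398 ((60.78525924682617, 1.7592792510986328), (65.84693908691406, 115.70641326904297), 89.7916259765625)
plane [-6.60000729e-04 -5.83296460e-03  3.97055564e+01]
fence x -1.2072799426111336
```

View pics/f1.png

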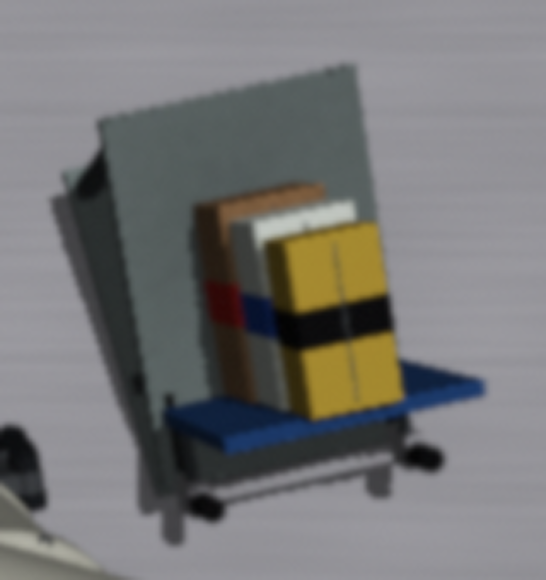

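View pics/f2.png

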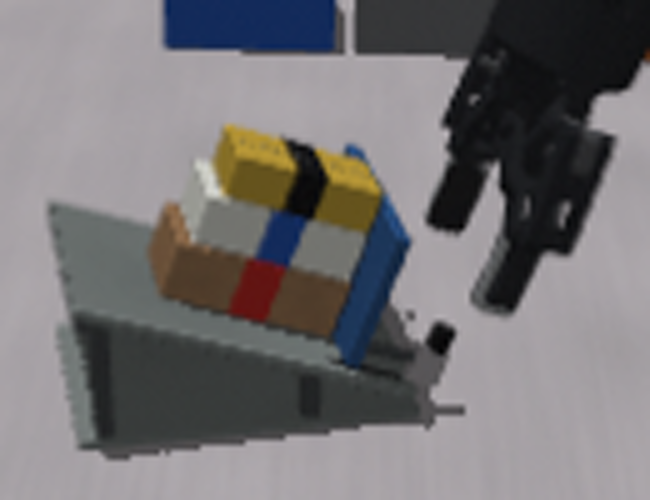

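```bash
python3 -m inch '[{"dp":[0,0,0],"angular":[0,0,0],"fingers":0},{"dp":[0,0,0],"angular":[0,0,0],"fingers":0},{"dp":[0,0,0],"angular":[0,0,0],"fingers":0},{"dp":[0,0,0],"angular":[0,0,0],"fingers":0}]'; python3 -c "
from rig import sign_off; print(sign_off())"
```

```text
clock: 32.53
eef_pos: [442.3, -15.8, 206.4]
tcp_rot: [2.793, -0.0, 1.797]
contact_force: [0.2, -0.1, 0.4]
opening: 1.002
the job is handed in; nothing more can be done
None
```

The three kits are stacked on the middle of the ramp: large, then medium, then small. I handed the job in at about 32.5 s of the 72 s limit.

**Pressing:** Each kit was held about 2 mm above its seat and pressed into the backstop. It was then eased back to light touch, lowered until it landed, and released. The wrist readings, less each kit's weight along the slope, were about 9.2 N (large), 9.3 N (medium) and 9.6 N (small). A single reading scatters by about 1 N. A sideways reading of up to 4 N also appeared while pressing, which I put down to friction on the face, so total contact force may have reached about 10.5 N.

**Last checks (top camera depth and pictures):**

| Kit | Upper end from the backstop face | Kit length | Off the middle line |
|---|---|---|---|
| Large | 119.9 mm | 120 mm | within 2 mm |
| Medium | 110.6 mm | 110 mm | within 2 mm |
| Small | 100.3 mm | 100 mm | within 2 mm |

- **Gaps:** these lengths leave at most about 0.6 mm at the backstop, and neither view shows a gap.
- **Flat and straight:** tilt and skew measured about 0.01 rad or less.
- **Clearance:** the gripper is open and well clear of the stack. It did not come near the valve, housing, grommet block or adapter, but I did not measure their positions again at the end.

No check failed.

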